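# Snap bearing caps into their housings with a push tool

### The job

Set every blue bearing cap that is on the board into a housing of the jig, one cap to a housing, boss upward, and snap each one fully home by pressing straight down on its boss with the push tool; do not press the caps in with the gripper itself. When all are home, stand the push tool back fully down in either hole of its wooden rack, and leave the tape, the hub shell and the hex key where they are.

Things in the scene. Friction and masses are not known exactly. Their poses are not given: they have to be found in the camera images.
- cap_a: blue round bearing cap, 34 mm high, one of up to four (all alike; absent ones give None). Origin: centre of its underside, z up through the boss. Rim 60 mm across, 14 mm high, bevelled at 45 degrees below (48 mm across at the bottom) and above; on it a plain round boss 34 mm across, 20 mm high, with a white ring, to be gripped. About 30 g. It starts boss upward on the board.
- cap_b: blue round bearing cap, 34 mm high, one of up to four (all alike; absent ones give None). Origin: centre of its underside, z up through the boss. Rim 60 mm across, 14 mm high, bevelled at 45 degrees below (48 mm across at the bottom) and above; on it a plain round boss 34 mm across, 20 mm high, with a white ring, to be gripped. About 30 g. It starts boss upward on the board.
- cap_c: blue round bearing cap, 34 mm high, one of up to four (all alike; absent ones give None). Origin: centre of its underside, z up through the boss. Rim 60 mm across, 14 mm high, bevelled at 45 degrees below (48 mm across at the bottom) and above; on it a plain round boss 34 mm across, 20 mm high, with a white ring, to be gripped. About 30 g. It starts boss upward on the board.
- cap_d: blue round bearing cap, 34 mm high, one of up to four (all alike; absent ones give None). Origin: centre of its underside, z up through the boss. Rim 60 mm across, 14 mm high, bevelled at 45 degrees below (48 mm across at the bottom) and above; on it a plain round boss 34 mm across, 20 mm high, with a white ring, to be gripped. About 30 g. It starts boss upward on the board.
- jig: fixed steel base plate 96 x 356 x 10 mm (x, y, z) on the board with four round aluminium housings, 82 mm across outside, in a row along its y axis, at y = -132, -44, 44 and 132 mm; 32 mm high in all. Origin: centre of its underside, z up.
- seat0 (a point): centre of the recess floor in housing 0 of the jig, 10 mm above the board; recess 63 mm across, 22 mm deep, with four spring balls 4 mm out of the wall, 14 mm above the floor. A cap set in loosely rests on the balls, its underside about 13 mm above the floor. Pressing (10 to 15 N) moves it 13 mm down to the floor, where the balls snap over its rim. Any cap fits any housing.
- seat1 (a point): centre of the recess floor in housing 1 of the jig, 10 mm above the board; recess 63 mm across, 22 mm deep, with four spring balls 4 mm out of the wall, 14 mm above the floor. A cap set in loosely rests on the balls, its underside about 13 mm above the floor. Pressing (10 to 15 N) moves it 13 mm down to the floor, where the balls snap over its rim. Any cap fits any housing.
- seat2 (a point): centre of the recess floor in housing 2 of the jig, 10 mm above the board; recess 63 mm across, 22 mm deep, with four spring balls 4 mm out of the wall, 14 mm above the floor. A cap set in loosely rests on the balls, its underside about 13 mm above the floor. Pressing (10 to 15 N) moves it 13 mm down to the floor, where the balls snap over its rim. Any cap fits any housing.
- seat3 (a point): centre of the recess floor in housing 3 of the jig, 10 mm above the board; recess 63 mm across, 22 mm deep, with four spring balls 4 mm out of the wall, 14 mm above the floor. A cap set in loosely rests on the balls, its underside about 13 mm above the floor. Pressing (10 to 15 N) moves it 13 mm down to the floor, where the balls snap over its rim. Any cap fits any housing.
- pusher: push tool, upright, 100 mm long, about 150 g. Origin: centre of its flat lower face, z up along it. White foot 28 mm across from 0 to 45 mm, metal collar 44 mm across from 45 to 53 mm, black grip 26 mm across from 53 to 100 mm. Gripped with the fingertips just above the collar, the collar bears on them when pressing. It starts with its foot in one hole of the rack.
- rack: fixed wooden rack block 60 x 96 x 45 mm (x, y, z) on the board with two blind holes from above, at y = -22 and +22 mm. Origin: centre of its underside.
- rack_hole0 (a point): centre of the mouth of the rack hole at y = -22 mm, on the block's top; hole 31 mm across, 30 mm deep.
- rack_hole1 (a point): centre of the mouth of the rack hole at y = +22 mm; same size.
- board: fixed plywood work board on legs over the parked bicycle wheel, 420 x 600 mm, with a 10 mm high edge strip. Origin: centre of its top surface, 180 mm above the table.
- tape: roll of black tape, 62 mm across, 19 mm high, lying flat; bystander. Origin: centre of its underside.
- hub_shell: bare aluminium hub shell lying on the board, 52 x 62 x 52 mm; bystander. Origin: centre of its underside.
- hex_key: black hex key, 103 mm long, 6 mm thick, lying flat; bystander. Origin: centre of its underside.

How it is judged (in metres and radians):
On the way, in this order (a step that is already met when the one before it is completed fails the run):
1. every cap present sits in a housing of the jig (at least loosely, level, on the balls) (((horizontal distance between cap_a and seat0 below 0.005 m and z of cap_a in the frame of seat0 between -0.004 and 0.016 m) or (horizontal distance between cap_a and seat1 below 0.005 m and z of cap_a in the frame of seat1 between -0.004 and 0.016 m) or (horizontal distance between cap_a and seat2 below 0.005 m and z of cap_a in the frame of seat2 between -0.004 and 0.016 m) or (horizontal distance between cap_a and seat3 below 0.005 m and z of cap_a in the frame of seat3 between -0.004 and 0.016 m)) and ((horizontal distance between cap_b and seat0 below 0.005 m and z of cap_b in the frame of seat0 between -0.004 and 0.016 m) or (horizontal distance between cap_b and seat1 below 0.005 m and z of cap_b in the frame of seat1 between -0.004 and 0.016 m) or (horizontal distance between cap_b and seat2 below 0.005 m and z of cap_b in the frame of seat2 between -0.004 and 0.016 m) or (horizontal distance between cap_b and seat3 below 0.005 m and z of cap_b in the frame of seat3 between -0.004 and 0.016 m)) and ((horizontal distance between cap_c and seat0 below 0.005 m and z of cap_c in the frame of seat0 between -0.004 and 0.016 m) or (horizontal distance between cap_c and seat1 below 0.005 m and z of cap_c in the frame of seat1 between -0.004 and 0.016 m) or (horizontal distance between cap_c and seat2 below 0.005 m and z of cap_c in the frame of seat2 between -0.004 and 0.016 m) or (horizontal distance between cap_c and seat3 below 0.005 m and z of cap_c in the frame of seat3 between -0.004 and 0.016 m)) and ((horizontal distance between cap_d and seat0 below 0.005 m and z of cap_d in the frame of seat0 between -0.004 and 0.016 m) or (horizontal distance between cap_d and seat1 below 0.005 m and z of cap_d in the frame of seat1 between -0.004 and 0.016 m) or (horizontal distance between cap_d and seat2 below 0.005 m and z of cap_d in the frame of seat2 between -0.004 and 0.016 m) or (horizontal distance between cap_d and seat3 below 0.005 m and z of cap_d in the frame of seat3 between -0.004 and 0.016 m))), for 0.2 s.
2. every cap present is snapped fully home (((horizontal distance between cap_a and seat0 below 0.003 m and z of cap_a in the frame of seat0 between -0.004 and 0.0025 m) or (horizontal distance between cap_a and seat1 below 0.003 m and z of cap_a in the frame of seat1 between -0.004 and 0.0025 m) or (horizontal distance between cap_a and seat2 below 0.003 m and z of cap_a in the frame of seat2 between -0.004 and 0.0025 m) or (horizontal distance between cap_a and seat3 below 0.003 m and z of cap_a in the frame of seat3 between -0.004 and 0.0025 m)) and angle between each of cap_a, cap_b, cap_c, cap_d's own z axis and vertical below 0.06 rad and linear speed of each of cap_a, cap_b, cap_c, cap_d below 0.02 m/s and ((horizontal distance between cap_b and seat0 below 0.003 m and z of cap_b in the frame of seat0 between -0.004 and 0.0025 m) or (horizontal distance between cap_b and seat1 below 0.003 m and z of cap_b in the frame of seat1 between -0.004 and 0.0025 m) or (horizontal distance between cap_b and seat2 below 0.003 m and z of cap_b in the frame of seat2 between -0.004 and 0.0025 m) or (horizontal distance between cap_b and seat3 below 0.003 m and z of cap_b in the frame of seat3 between -0.004 and 0.0025 m)) and ((horizontal distance between cap_c and seat0 below 0.003 m and z of cap_c in the frame of seat0 between -0.004 and 0.0025 m) or (horizontal distance between cap_c and seat1 below 0.003 m and z of cap_c in the frame of seat1 between -0.004 and 0.0025 m) or (horizontal distance between cap_c and seat2 below 0.003 m and z of cap_c in the frame of seat2 between -0.004 and 0.0025 m) or (horizontal distance between cap_c and seat3 below 0.003 m and z of cap_c in the frame of seat3 between -0.004 and 0.0025 m)) and ((horizontal distance between cap_d and seat0 below 0.003 m and z of cap_d in the frame of seat0 between -0.004 and 0.0025 m) or (horizontal distance between cap_d and seat1 below 0.003 m and z of cap_d in the frame of seat1 between -0.004 and 0.0025 m) or (horizontal distance between cap_d and seat2 below 0.003 m and z of cap_d in the frame of seat2 between -0.004 and 0.0025 m) or (horizontal distance between cap_d and seat3 below 0.003 m and z of cap_d in the frame of seat3 between -0.004 and 0.0025 m))), for 0.2 s.
At the end, for the whole second after the job is handed in: Every cap present is fully home in a housing (underside within 2.5 mm of the recess floor, within 3 mm of its centre, level and at rest), and the push tool stands upright in one of the two rack holes, its foot at least 26 mm deep, at rest (all of step 2 and ((horizontal distance between pusher and rack_hole0 below 0.006 m and z of pusher in the frame of rack_hole0 below -0.026 m) or (horizontal distance between pusher and rack_hole1 below 0.006 m and z of pusher in the frame of rack_hole1 below -0.026 m)) and angle between pusher's own z axis and vertical below 0.12 rad and linear speed of pusher below 0.02 m/s); the robot touches nothing.
It fails at once if the gripper or arm itself presses a cap down into its housing (over 3 N on a cap that is more than 4 mm below where it rests on the balls) ((((horizontal distance between cap_a and seat0 below 0.01 m and z of cap_a in the frame of seat0 between -0.006 and 0.009 m) or (horizontal distance between cap_a and seat1 below 0.01 m and z of cap_a in the frame of seat1 between -0.006 and 0.009 m) or (horizontal distance between cap_a and seat2 below 0.01 m and z of cap_a in the frame of seat2 between -0.006 and 0.009 m) or (horizontal distance between cap_a and seat3 below 0.01 m and z of cap_a in the frame of seat3 between -0.006 and 0.009 m)) and contact force between any of the fingers, the arm and cap_a above 3 N) or (((horizontal distance between cap_b and seat0 below 0.01 m and z of cap_b in the frame of seat0 between -0.006 and 0.009 m) or (horizontal distance between cap_b and seat1 below 0.01 m and z of cap_b in the frame of seat1 between -0.006 and 0.009 m) or (horizontal distance between cap_b and seat2 below 0.01 m and z of cap_b in the frame of seat2 between -0.006 and 0.009 m) or (horizontal distance between cap_b and seat3 below 0.01 m and z of cap_b in the frame of seat3 between -0.006 and 0.009 m)) and contact force between any of the fingers, the arm and cap_b above 3 N) or (((horizontal distance between cap_c and seat0 below 0.01 m and z of cap_c in the frame of seat0 between -0.006 and 0.009 m) or (horizontal distance between cap_c and seat1 below 0.01 m and z of cap_c in the frame of seat1 between -0.006 and 0.009 m) or (horizontal distance between cap_c and seat2 below 0.01 m and z of cap_c in the frame of seat2 between -0.006 and 0.009 m) or (horizontal distance between cap_c and seat3 below 0.01 m and z of cap_c in the frame of seat3 between -0.006 and 0.009 m)) and contact force between any of the fingers, the arm and cap_c above 3 N) or (((horizontal distance between cap_d and seat0 below 0.01 m and z of cap_d in the frame of seat0 between -0.006 and 0.009 m) or (horizontal distance between cap_d and seat1 below 0.01 m and z of cap_d in the frame of seat1 between -0.006 and 0.009 m) or (horizontal distance between cap_d and seat2 below 0.01 m and z of cap_d in the frame of seat2 between -0.006 and 0.009 m) or (horizontal distance between cap_d and seat3 below 0.01 m and z of cap_d in the frame of seat3 between -0.006 and 0.009 m)) and contact force between any of the fingers, the arm and cap_d above 3 N)).
It fails at once if the tape, the hub shell or the hex key is moved by more than 3 cm (distance of any of tape, hub_shell, hex_key from where it was at the start of the episode above 0.03 m).
Of cap_a, cap_b, cap_c, cap_d only 3 to 4 are there at a start; the rules pass over those that are not, and their reading is None.
At some moment in a run one of cap_a, cap_b, cap_c, cap_d may be knocked a few centimetres aside while the robot is not near it.
It also fails if it takes over 210 s, if anything falls off the work surface, if the arm or the gripper's body presses on something with over 40 N, if the wrist force passes 120 N, or if a joint passes its speed limit or range.

### The arm

A 6-joint arm with a two-finger parallel gripper is mounted at the origin on the work surface; the furniture and walls round the work are solid. World frame = base frame: x ahead of the robot, y to its left, z up, the work surface at z = 0. Lengths are in mm, angles in rad, forces in N, time in s.
With the tool pointing down it reaches from about 350 to 875 mm from the base axis. Payload 4.2 kg.
Tool frame: the origin (TCP) lies between the finger pads; the fingertips stand 11 mm ahead of it and the grasp point (between the pads) lies 8 mm behind it; z points along the fingers, y is the direction in which the jaws open and shut (so a half turn about z gives the same grasp; the last joint's range is limited). The gripper opens to 85 mm and grips with 20 to 120 N. Pads are 22 mm wide; open, the fingers measure 114 mm over their backs; the gripper's body (76 mm by 85 mm) begins 54 mm behind the grasp point. The pads swing forward as they close: fully open they stand 13 mm farther back than shut.
Start: joints at [1.445, 0.385, 0.008, 0, -1.194, -0.259], TCP at [234.575, 579.287, 242.312] pointing down, gripper open.
Joint ranges: [-3.14, 3.14], [-1.21, 2.06], [-1.07, 1.41], [-3.16, 2.05], [-2.99, -0.16], [-3.1, 3.1]. Speed limits (rad/s): [2.79, 2.79, 3.14, 3.14, 3.14, 3.14].

### API

Orientations are given as a unit quaternion [x, y, z, w].
In Python, from bench import * gives the robot as it stands. The module is installed in compiled form; this text tells all that it offers.
- The arm moves only by the tool drive_tool, never from a script. Its argument "increments" is a list of rows, each a list of 3 entries, a list of its own where there are three numbers: the gripper command: -1 is shut, 1 is fully open, values between are in proportion, then the shift along the tool's x, y, z scaled (see below), then the turn about the tool's z scaled (see below). In form: [[hand, [tx, ty, tz], turn], ...]. A call has 1 to 20 rows; each row shifts and turns the commanded pose from where the row before left it, along the tool's axes as they then stand; what a row does not reach is not made up. The controller multiplies each number of a shift by 0.3 m and each number of a turn by 2 rad. A row lasts 1/8 s, in which the tool goes at most 62.5 mm and 10.7 degrees, less where a joint would pass 70% of its speed; a pose out of reach is approached as far as the arm can. A call with a number of a shift or a turn outside -1 to 1 is refused whole. A call with a gripper value outside its range is refused whole. The fingers move at their own pace and stop on an object; the grip force is fixed at half the most. Time passes only in rows, so rows that do not move let the fingers close. It gives the time, the measured TCP pose, the force and the opening at its end, in the units of the state.
- read_state(): the state, without advancing time (a new reading comes with each control period).
- get_image(name): name is "scene" or "top" or "wrist"; returns the picture (480x640x3 uint8, red, green, blue); there is no depth.
- calibration(name): a dict with "fovy" (degrees; the focal length in pixels is half the picture's height over the tangent of half this angle, whatever the lens; pixels are square), "cx", "cy" (the principal point, pixels), "R" (3x3) and "t" (3): a world point X has camera coordinates R X + t. Camera axes: x right, y down, z forward; pixel columns grow to the right and rows downward; lengths in mm; the calibration is good to about 2 mm. A picture is of the moment at which its call begins: read the wrist's pose just before it. calibration takes no time and is no camera call; for the wrist camera it gives the pose at the moment of the call.
- job_done(): hands the job in, once; it reports no verdict.
The state is a dict: "clock": time; "joints": joint angles; "joint_vel": joint speeds; "joint_efforts": joint torques, N m; "position": TCP position; "ee_rot": TCP orientation; "contact_force": force on the tool from outside, world axes, zero at the start; "wrist_torque": the same for the moment, N m; "gripper_width": finger opening in mm.
Only numpy, scipy, OpenCV 4.12 (cv2) and the standard library are available. Lean on these libraries where they do the work, as an engineer would, in place of code of your own. Each camera call takes 0.05 s, during which the arm holds its last target.

## Working session

There is one attempt and no reset: what is moved stays moved. The work goes in short steps, Python scripts to look and compute and a tool call to move; the robot and the scene stay as the last step left them, time stands still between calls to the robot, and variables do not carry over. Pictures are saved under pics/ and viewed, and the job is handed in when it is done.

Besides the shell and the picture viewer there is one more tool, called after "Emit:" by a JSON object that holds its "method" and its "body", one argument or row to a line. drive_tool: Moves the arm, as the interface text tells. Shifts and turns lie within -1 to 1; 1 stands for 0.3 m of shift or 2 rad of turn. Its arguments: {"type":"object","properties":{"increments":{"type":"array"}},"required":["increments"]}

```bash
mkdir -p pics
cat > h.py <<'E'
from bench import *
import numpy as np, cv2
def cal(n):
    c=calibration(n); f=240/np.tan(np.radians(c["fovy"])/2)
    return f,c["cx"],c["cy"],np.array(c["R"]),np.array(c["t"]),c
def ray(n,u,v,z,c=None):
    f,cx,cy,R,t,_=c or cal(n)
    d=R.T@np.array([(u-cx)/f,(v-cy)/f,1]); o=-R.T@t
    return o+d*(z-o[2])/d[2]
def proj(n,X,c=None):
    f,cx,cy,R,t,_=c or cal(n)
    p=R@np.array(X)+t; return f*p[0]/p[2]+cx,f*p[1]/p[2]+cy
def save(n,im): cv2.imwrite("pics/%s.png"%n,im[:,:,::-1])
E
python3 - <<'E'
from h import *
print(read_state())
for n in ["scene","top","wrist"]:
    print(n,calibration(n)); save(n+"0",get_image(n))
E
```

```text
{'clock': 0.0, 'joints': array([ 1.44461845e+00,  3.85560672e-01,  6.62304143e-03, -4.97418150e-04,
       -1.19397648e+00, -2.58601765e-01]), 'joint_vel': array([ 0.00100426, -0.00143296, -0.00081591,  0.00071363, -0.00109105,
       -0.00043881]), 'joint_efforts': array([ 3.89844281e-04, -3.92288983e+01,  1.88410825e+01,  4.18640390e+00,
       -4.60375857e-03,  5.37010351e-06]), 'position': array([234.36803068, 578.79472364, 241.21820485]), 'ee_rot': array([ 9.81531966e-01, -1.91295124e-01, -1.60595754e-04,  1.07186826e-03]), 'contact_force': array([0.10983411, 0.56185661, 0.06064413]), 'wrist_torque': array([0.00966645, 0.03330575, 0.01431035]), 'gripper_width': 85.4584586620485}
scene {'fovy': 42.83303079113041, 'cx': 318.20396549004056, 'cy': 243.71247864377986, 'R': array([[ 0.85207708, -0.52318811, -0.01545501],
       [-0.40814071, -0.64564229, -0.64542017],
       [ 0.32769775,  0.55625554, -0.76367136]]), 't': array([-477.23015191,  375.55955314, 1078.91869234])}
top {'fovy': 42.90134737442116, 'cx': 333.14017372218103, 'cy': 251.5620496273313, 'R': array([[-0.04225503, -0.99910447, -0.00218495],
       [-0.97206568,  0.04161663, -0.23098998],
       [ 0.23087405, -0.00763658, -0.97295368]]), 't': array([  13.94858828,  596.73002209, 1120.17309145])}
wrist {'fovy': 69.81342656919122, 'cx': 320.15470430970237, 'cy': 241.51441708986917, 'R': array([[-0.37563131, -0.92676571,  0.0025363 ],
       [-0.88275451,  0.35862363,  0.30353513],
       [-0.28221553,  0.11177837, -0.95281687]]), 't': array([624.77158426, -40.59673377, 379.66982777])}
```

View pics/scene0.png

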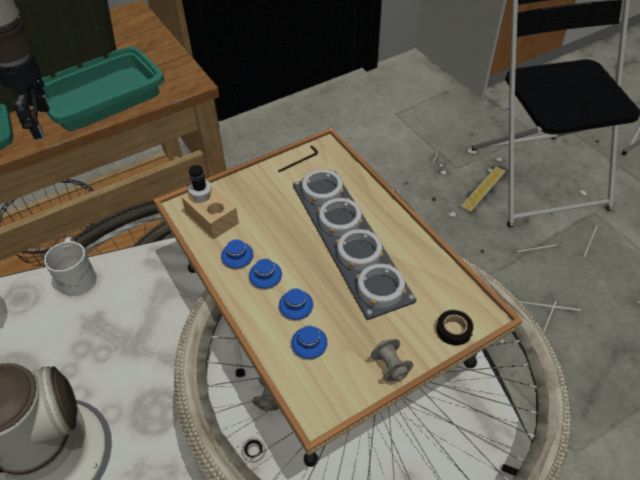

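View pics/top0.png

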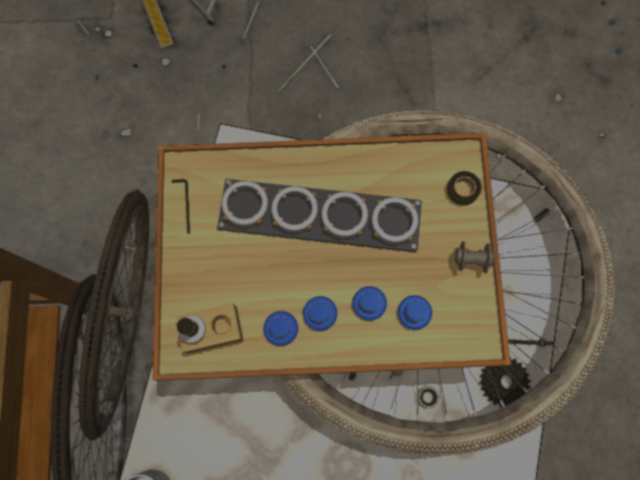

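View pics/wrist0.png

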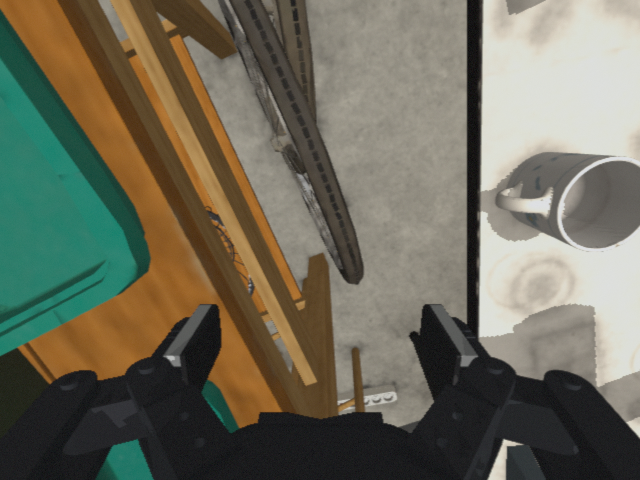

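The board carries four caps: in the top view they are at about (281,328), (320,313), (369,303) and (415,312). The housings are at (245,203) to (395,220), and the pusher is in the left rack hole at (190,328). Next I'll measure positions.

Run:
```python
from h import *
im=get_image("top"); hsv=cv2.cvtColor(im,cv2.COLOR_RGB2HSV)
m=cv2.inRange(hsv,(105,120,40),(125,255,255))
n,l,s,c=cv2.connectedComponentsWithStats(m)
for i in range(1,n):
    if s[i,4]>200:
        cs,_=cv2.findContours((l==i).astype(np.uint8),0,2)
        (x,y),r=cv2.minEnclosingCircle(cs[0])
        print("cap",s[i],c[i].round(1),(round(x,1),round(y,1),round(r,1)),ray("top",x,y,194).round(1),ray("top",*c[i],194).round(1))
# sort
for p in [(245,203),(295,209),(345,214),(395,220)]: print("house",ray("top",*p,212).round(1))
print("hole",ray("top",221,324,225).round(1), "pusher top",ray("top",186,325,295).round(1), "collar",ray("top",195,329,245).round(1))
for p in [(159,147),(487,135),(509,362),(155,380)]: print("corner",ray("top",*p,190).round(1))
g=cv2.resize(im[140:380,150:430],None,fx=2.8,fy=2.5) 
save("topz",cv2.resize(im[160:370,150:430],(800,600)))
```

```text
cap [354 287  32  33 783] [369.5 302.6] (369.1, 302.9, 16.2) [474.8 -67.9 194. ] [475.3 -68.6 194. ]
cap [304 297  32  33 798] [319.8 312.7] (319.6, 313.0, 16.3) [461.1  17.  194. ] [461.7  16.7 194. ]
cap [399 296  32  33 788] [414.7 311.9] (414.5, 312.1, 16.3) [ 455.8 -144.1  194. ] [ 456.2 -144.5  194. ]
cap [265 312  32  33 819] [280.4 327.8] (280.2, 328.0, 16.5) [438.6  84.5 194. ] [438.9  84.1 194. ]
house [656.5 139.5 212. ]
house [641.9  52.7 212. ]
house [629.1 -33.7 212. ]
house [ 614.6 -119.6  212. ]
hole [445.7 178.9 225. ] pusher top [437.8 219.6 295. ] collar [437. 217. 245.]
corner [777.4 298.1 190. ]
corner [ 775.  -300.7  190. ]
corner [ 365.9 -296.5  190. ]
corner [361.5 295.  190. ]
```

View pics/topz.png

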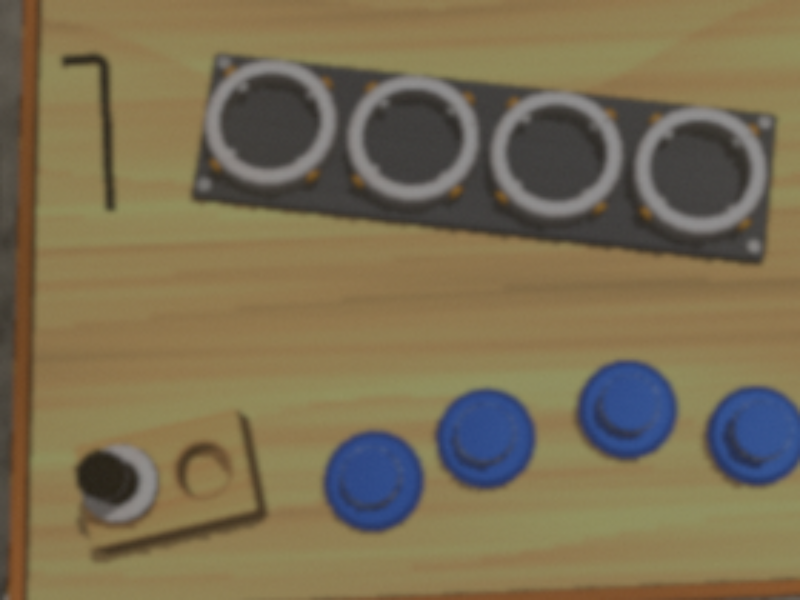

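Emit:
{"method": "drive_tool", "body": {
  "increments": [
    [1,[0,0,-0.05],0.0847],
    [1,[0,0,-0.05],0.0847],
    [1,[0,0,-0.05],0.0847],
    [1,[0,0,-0.05],0.0847],
    [1,[0,0,-0.05],0.0847],
    [1,[0,0,-0.05],0.0847],
    [1,[0,0,-0.05],0.0847],
    [1,[0,0,0],0]
  ]
}}

```text
clock: 1.2
position: [234.7, 579.6, 348.4]
ee_rot: [0.708, -0.706, -0.001, -0.001]
contact_force: [-0.4, 0.2, -0.4]
gripper_width: 85.5
```

Emit:
{"method": "drive_tool", "body": {
  "increments": [
    [1,[0.165,-0.0683,0],0],
    [1,[0.165,-0.0683,0],0],
    [1,[0.165,-0.0683,0],0],
    [1,[0.165,-0.0683,0],0],
    [1,[0.165,-0.0683,0],0],
    [1,[0.165,-0.0683,0],0],
    [1,[0.165,-0.0683,0],0],
    [1,[0.165,-0.0683,0],0],
    [1,[0.165,-0.0683,0],0],
    [1,[0.165,-0.0683,0],0],
    [1,[0,0,0],0],
    [1,[0,0,0],0]
  ]
}}

```text
clock: 2.7
position: [439.3, 84.1, 346.6]
ee_rot: [0.707, -0.707, -0.0, 0.001]
contact_force: [-0.5, 0.5, 0.2]
gripper_width: 85.3
```

Run:
```python
from h import *
s=read_state();print(s["position"],s["joints"])
f,cx,cy,R,t,_=cal("wrist");print(R,-R.T@t)
save("w1",get_image("wrist"))
```

```text
[439.2597253   84.11587304 346.5829057 ] [ 5.54243314e-01  1.15075280e-02 -2.08618753e-01 -5.04564215e-04
 -1.35182986e+00 -5.53146047e-01]
[[-9.99998131e-01 -8.91709382e-04  1.71548687e-03]
 [-3.30469990e-04  9.53065437e-01  3.02764206e-01]
 [-1.90494892e-03  3.02763073e-01 -9.53063950e-01]] [439.04978118   7.71908461 477.76637512]
```

View pics/w1.png

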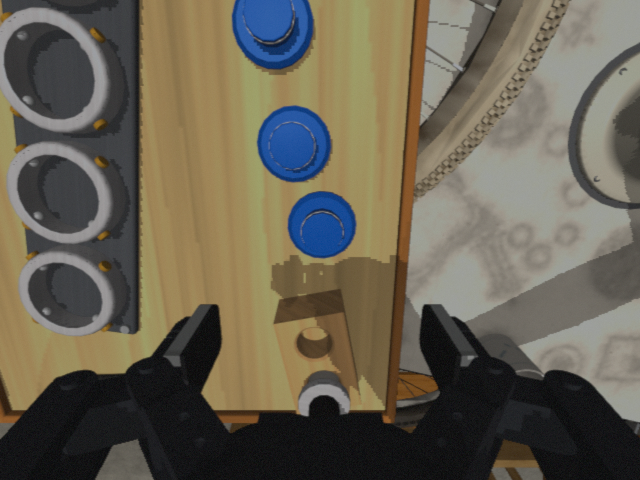

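```bash
cat >> h.py <<'E'
def caps(n,z=187,verbose=True):
    c=cal(n); im=get_image(n); hsv=cv2.cvtColor(im,cv2.COLOR_RGB2HSV)
    m=cv2.inRange(hsv,(105,120,40),(125,255,255))
    k,l,s,ce=cv2.connectedComponentsWithStats(m); out=[]
    for i in range(1,k):
        if s[i,4]>300:
            cs,_=cv2.findContours((l==i).astype(np.uint8),0,cv2.CHAIN_APPROX_NONE)
            q=cv2.convexHull(max(cs,key=len))
            P=np.array([ray(n,p[0][0],p[0][1],z,c)[:2] for p in q],np.float32)
            (x,y),r=cv2.minEnclosingCircle(P)
            if verbose: print(n,"cap px",ce[i].round(0),"xy",round(x,1),round(y,1),"r",round(r,1), s[i,:4])
            out.append((x,y,r))
    return out,im
E
python3 - <<'E'
from h import *
caps("wrist"); caps("top")
c=cal("wrist"); im=get_image("wrist"); hsv=cv2.cvtColor(im,cv2.COLOR_RGB2HSV)
m=cv2.inRange(hsv,(0,0,120),(180,40,255)); m[:,140:]=0
cs,_=cv2.findContours(m,0,cv2.CHAIN_APPROX_NONE)
for q in cs:
    if len(q)>100:
        P=np.array([ray("wrist",p[0][0],p[0][1],212,c)[:2] for p in cv2.convexHull(q)],np.float32)
        e=cv2.fitEllipse(P); print("house wrist",np.mean(q[:,0],0).round(),np.round(e[0],1),np.round(e[1],1))
c=cal("top"); im=get_image("top"); hsv=cv2.cvtColor(im,cv2.COLOR_RGB2HSV)
m=cv2.inRange(hsv,(0,0,110),(180,40,255)); m[:170]=0;m[250:]=0;m[:,:215]=0;m[:,425:]=0
cs,_=cv2.findContours(m,0,cv2.CHAIN_APPROX_NONE)
for q in cs:
    if len(q)>60:
        P=np.array([ray("top",p[0][0],p[0][1],212,c)[:2] for p in cv2.convexHull(q)],np.float32)
        e=cv2.fitEllipse(P); print("house top",np.mean(q[:,0],0).round(),np.round(e[0],1),np.round(e[1],1))
E
```

```text
wrist cap px [273.  30.] xy 474.2 -68.3 r 29.9 [233   0  80  68]
wrist cap px [293. 143.] xy 460.2 17.3 r 29.7 [258 105  73  76]
wrist cap px [321. 224.] xy 437.6 85.0 r 29.8 [288 191  68  66]
top cap px [369. 303.] xy 475.9 -68.6 r 28.1 [354 287  32  33]
top cap px [320. 313.] xy 462.2 17.2 r 28.1 [304 297  32  33]
top cap px [415. 312.] xy 457.1 -144.9 r 28.0 [399 296  32  33]
top cap px [287. 330.] xy 437.5 79.5 r 27.0 [276 314  21  31]
house wrist [ 65. 291.] [655.7 140.2] [77.7 78.9]
house wrist [ 58. 190.] [641.8  53.8] [77.8 78.5]
house wrist [50. 67.] [628.  -32.5] [77.7 78.4]
house top [395. 219.] [ 616.8 -119.5] [79.  79.1]
house top [344. 213.] [630.7 -32.7] [78.8 79.2]
house top [294. 208.] [644.6  54. ] [78.8 79.1]
house top [244. 202.] [658.6 140.7] [78.5 78.9]
```

Emit:
{"method": "drive_tool", "body": {
  "increments": [
    [1,[-0.003,0.0057,0.09],0],
    [1,[0,0,0.14],0],
    [1,[0,0,0.14],0],
    [1,[0,0,0.07],0],
    [1,[0,0,0.022],0],
    [1,[0,0,0],0],
    [-1,[0,0,0],0],
    [-1,[0,0,0],0],
    [-1,[0,0,0],0],
    [-1,[0,0,0],0],
    [-1,[0,0,0],0],
    [-1,[0,0,0],0]
  ]
}}

```text
clock: 4.45
position: [438.4, 85.4, 209.6]
ee_rot: [0.707, -0.707, 0.0, -0.001]
contact_force: [-1.1, 0.6, 5.1]
gripper_width: 31.9
```

Emit:
{"method": "drive_tool", "body": {
  "increments": [
    [-1,[0,0,-0.05],0],
    [-1,[0,0,-0.15],0],
    [-1,[0,0,-0.15],0],
    [-1,[0,0,-0.1],0],
    [-1,[0,0,0],0]
  ]
}}

```text
clock: 5.08
position: [438.6, 85.6, 345.6]
ee_rot: [0.707, -0.707, 0.001, -0.002]
contact_force: [0.2, 0.5, -1.0]
gripper_width: 31.4
```

Run:
```python
from h import *
s=read_state();print(s["position"],s["contact_force"],s["gripper_width"])
save("w2",get_image("wrist"));save("s2",get_image("scene"))
```

```text
[438.61110655  85.59197908 345.62680672] [ 0.210457    0.46549744 -0.98520257] 31.390383793052223
```

View pics/w2.png

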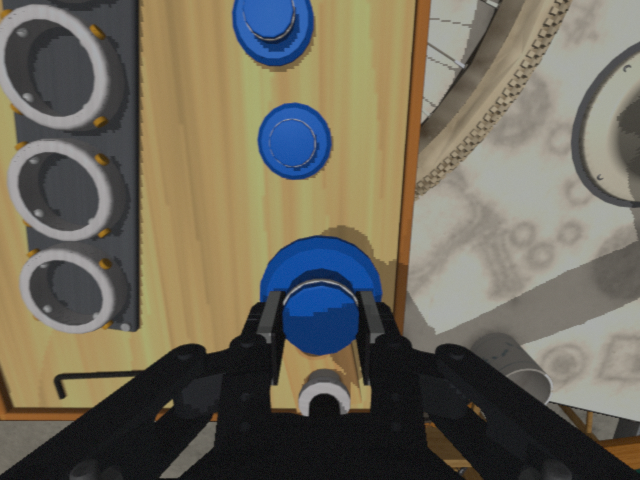

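View pics/s2.png

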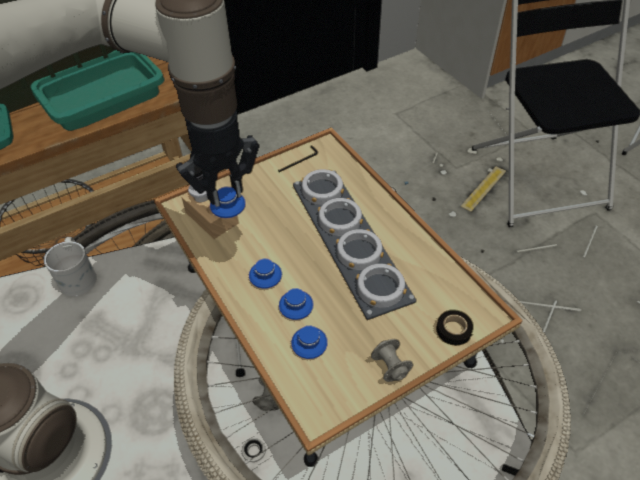

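The cap is held level at about (320,300) in the wrist view. Next I'll check its offset from the TCP.

Run:
```python
from h import *
c=cal("wrist"); im=get_image("wrist"); hsv=cv2.cvtColor(im,cv2.COLOR_RGB2HSV)
m=cv2.inRange(hsv,(105,120,40),(125,255,255)); m[:225]=0
ys,xs=np.nonzero(m); 
z=345.6-22.5
P=np.array([ray("wrist",u,v,z,c)[:2] for u,v in zip(xs,ys) if v<300],np.float32)
h=cv2.convexHull(P)[:,0]
# front arc circle fit (least squares)
A=np.c_[2*h,np.ones(len(h))]; sel=h[:,1]<np.percentile(P[:,1],70)
s=np.linalg.lstsq(A[sel],(h[sel]**2).sum(1),rcond=None)[0]; print(s[:2],np.sqrt(s[2]+s[:2]@s[:2]))
print(P.min(0),P.max(0),read_state()["position"])
```

```text
[436.55835863  82.81036811] 28.90045140366689
[407.2913   53.97316] [465.89792  85.95132] [437.12003593  85.00969855 342.17992478]
```

Emit:
{"method": "drive_tool", "body": {
  "increments": [
    [-1,[-0.0374,-0.146,0],0],
    [-1,[-0.0374,-0.146,0],0],
    [-1,[-0.0374,-0.146,0],0],
    [-1,[-0.0374,-0.146,0],0],
    [-1,[-0.0374,-0.146,0],0],
    [-1,[0,0,0],0],
    [-1,[0,0,0],0]
  ]
}}

```text
clock: 6.1
position: [656.3, 141.2, 341.9]
ee_rot: [0.707, -0.707, -0.001, 0.002]
contact_force: [0.2, -0.4, 0.0]
gripper_width: 31.9
```

```bash
cat >> h.py <<'E'
def houses():
    c=cal("wrist"); im=get_image("wrist"); hsv=cv2.cvtColor(im,cv2.COLOR_RGB2HSV)
    m=cv2.inRange(hsv,(0,0,120),(180,40,255))
    cs,_=cv2.findContours(m,0,cv2.CHAIN_APPROX_NONE)
    for q in cs:
        if len(q)>100:
            P=np.array([ray("wrist",p[0][0],p[0][1],212,c)[:2] for p in cv2.convexHull(q)],np.float32)
            e=cv2.fitEllipse(P)
            if 70<e[1][0]<85 and 70<e[1][1]<85:print("house wrist",np.mean(q[:,0],0).round(),np.round(e[0],1),np.round(e[1],1))
    return im
E
python3 - <<'E'
from h import *
for i in range(3): s=read_state();print(s["position"],s["contact_force"])
im=houses(); save("w3",im); s=read_state();print(s["position"]);caps("wrist");caps("top")
E
```

```text
[656.27952185 141.17458561 341.85442207] [ 0.18371009 -0.41507611  0.0456684 ]
[656.27952185 141.17458561 341.85442207] [ 0.18371009 -0.41507611  0.0456684 ]
[656.27952185 141.17458561 341.85442207] [ 0.18371009 -0.41507611  0.0456684 ]
house wrist [317. 212.] [657.4 138.7] [75.4 78.6]
house wrist [337. 114.] [643.2  54.3] [79.  79.1]
house wrist [359.  21.] [629.3 -31.6] [77.8 78.6]
[656.04047461 141.06072148 343.11804537]
wrist cap px [582.  64.] xy 456.0 16.5 r 33.7 [539  21  92  88]
wrist cap px [320. 266.] xy 655.3 205.7 r 56.1 [260 235 122  68]
wrist cap px [320. 318.] xy 655.0 233.3 r 38.8 [282 282  77  73]
top cap px [243. 181.] xy 706.1 155.2 r 31.7 [235 165  18  34]
top cap px [370. 303.] xy 475.9 -68.6 r 28.1 [354 287  32  33]
top cap px [320. 313.] xy 462.1 17.0 r 28.0 [304 297  32  33]
top cap px [415. 312.] xy 457.1 -144.9 r 28.0 [399 296  32  33]
```

View pics/w3.png

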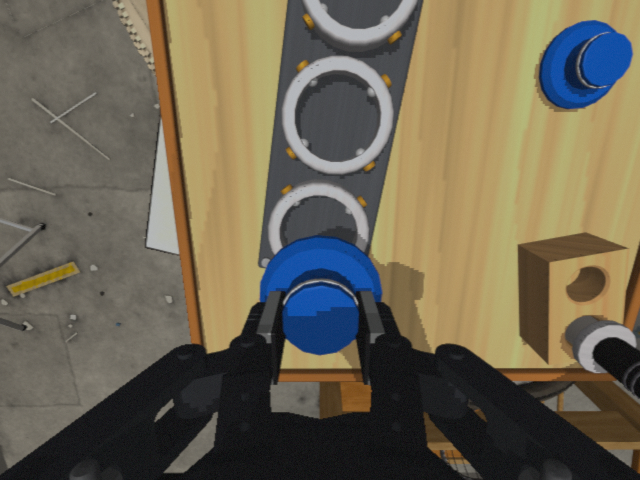

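Emit:
{"method": "drive_tool", "body": {
  "increments": [
    [-1,[0,-0.0033,0.12],0],
    [-1,[0,0,0.14],0],
    [-1,[0,0,0.07],0],
    [-1,[0,0,0.025],0],
    [-1,[0,0,0.01],0],
    [-1,[0,0,0],0],
    [-1,[0,0,0],0]
  ]
}}

```text
clock: 7.12
position: [658.2, 141.5, 235.5]
ee_rot: [0.707, -0.707, 0.0, -0.001]
contact_force: [-0.6, 0.1, 0.4]
gripper_width: 31.4
```

Emit:
{"method": "drive_tool", "body": {
  "increments": [
    [-1,[0,0,0.005],0],
    [-1,[0,0,0],0],
    [0.3,[0,0,0],0],
    [0.3,[0,0,0],0],
    [0.3,[0,0,0],0],
    [0.3,[0,0,-0.05],0],
    [0.3,[0,0,-0.15],0],
    [0.3,[0,0,-0.15],0],
    [0.3,[0,0,0],0]
  ]
}}

```text
clock: 8.25
position: [659.6, 141.5, 344.4]
ee_rot: [0.707, -0.707, 0.003, -0.005]
contact_force: [-0.8, -0.4, 0.1]
gripper_width: 55.7
```

Run:
```python
from h import *
s=read_state();print(s["position"],s["contact_force"],s["gripper_width"])
c=caps("wrist");save("w4",c[1]);caps("top")
save("s4",get_image("scene")[120:330,240:440].repeat(3,0).repeat(3,1)[:600])
```

```text
[659.56255873 141.5007147  344.38775858] [-0.81331012 -0.40253169  0.10495186] 55.68046865261555
wrist cap px [592.  62.] xy 456.1 16.4 r 33.4 [548  19  92  88]
wrist cap px [324. 231.] xy 657.3 148.1 r 32.9 [288 195  74  72]
top cap px [246. 202.] xy 668.0 145.3 r 29.9 [228 186  33  32]
top cap px [369. 303.] xy 475.9 -68.6 r 28.1 [353 287  33  33]
top cap px [320. 313.] xy 462.2 16.8 r 27.8 [304 297  32  33]
top cap px [415. 312.] xy 457.1 -144.9 r 28.0 [399 296  32  33]
```

View pics/w4.png

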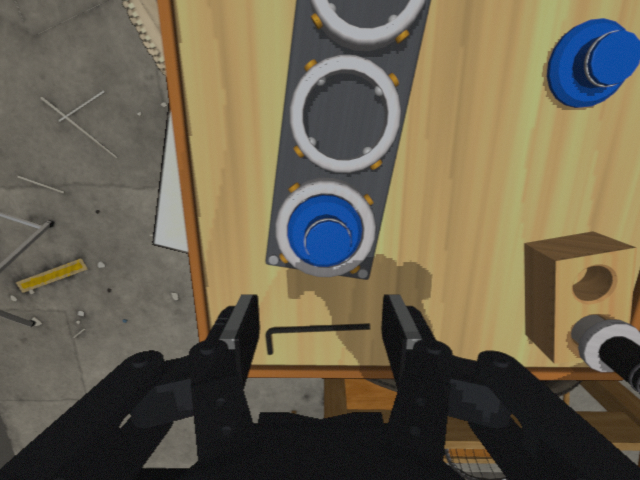

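View pics/s4.png

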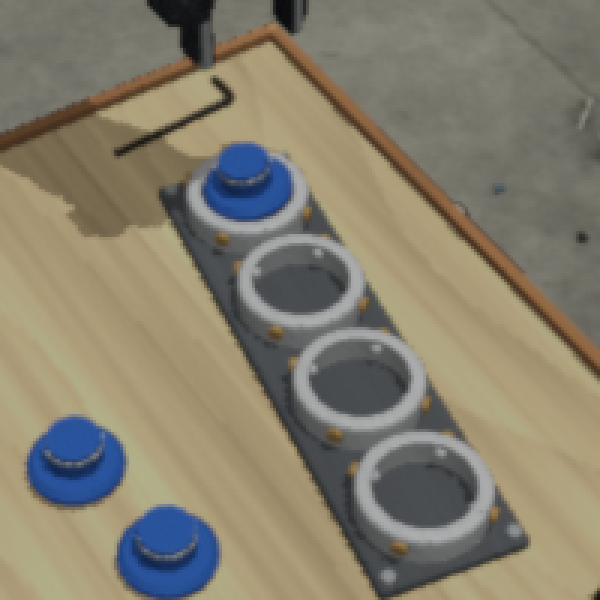

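Emit:
{"method": "drive_tool", "body": {
  "increments": [
    [1,[0.0826,0.131,0],0],
    [1,[0.0826,0.131,0],0],
    [1,[0.0826,0.131,0],0],
    [1,[0.0826,0.131,0],0],
    [1,[0.0826,0.131,0],0],
    [1,[0,0,0],0],
    [1,[0,0,0],0]
  ]
}}

```text
clock: 9.28
position: [461.4, 17.5, 337.4]
ee_rot: [0.707, -0.707, -0.0, 0.0]
contact_force: [-0.4, -0.1, 0.7]
gripper_width: 85.5
```

Run:
```python
from h import *
s=read_state();print(s["position"]);
c=caps("wrist");print(read_state()["position"]);caps("wrist");print(read_state()["position"])
```

```text
[461.43417533  17.47232707 337.35504281]
wrist cap px [328.  26.] xy 454.8 -144.4 r 29.4 [287   0  84  52]
wrist cap px [330.   9.] xy 454.2 -146.3 r 16.6 [306   0  48  22]
wrist cap px [303. 118.] xy 474.0 -68.4 r 29.8 [265  78  77  81]
wrist cap px [321. 226.] xy 460.1 17.6 r 29.9 [286 192  70  69]
wrist cap px [ 96. 359.] xy 678.2 161.0 r 35.9 [ 60 340  73  39]
[461.80701682  17.71968476 337.20611539]
wrist cap px [329.  26.] xy 454.5 -143.6 r 29.3 [288   0  84  52]
wrist cap px [330.   8.] xy 454.2 -146.9 r 16.9 [306   0  49  21]
wrist cap px [303. 117.] xy 473.8 -68.6 r 29.8 [266  77  77  82]
wrist cap px [321. 226.] xy 459.9 17.6 r 29.8 [287 192  70  68]
wrist cap px [ 96. 359.] xy 678.1 160.3 r 35.6 [ 61 340  72  39]
[461.97980143  17.87047042 337.05915708]
```

Emit:
{"method": "drive_tool", "body": {
  "increments": [
    [1,[0,0.003,0.1],0],
    [1,[0,0,0.15],0],
    [1,[0,0,0.12],0],
    [1,[0,0,0.04],0],
    [1,[0,0,0.0167],0],
    [1,[0,0,0],0],
    [-1,[0,0,0],0],
    [-1,[0,0,0],0],
    [-1,[0,0,0],0],
    [-1,[0,0,0],0],
    [-1,[0,0,0],0]
  ]
}}

```text
clock: 10.75
position: [461.0, 17.5, 210.6]
ee_rot: [0.707, -0.707, 0.001, -0.001]
contact_force: [-1.2, -0.1, 5.5]
gripper_width: 31.4
```

Emit:
{"method": "drive_tool", "body": {
  "increments": [
    [-1,[0,0,-0.0333],0],
    [-1,[0,0,-0.15],0],
    [-1,[0,0,-0.15],0],
    [-1,[0,0,-0.1],0],
    [-1,[-0.0248,-0.1218,0],0],
    [-1,[-0.0248,-0.1218,0],0],
    [-1,[-0.0248,-0.1218,0],0],
    [-1,[-0.0248,-0.1218,0],0],
    [-1,[-0.0248,-0.1218,0],0],
    [-1,[0,0,0],0],
    [-1,[0,0,0],0]
  ]
}}

```text
clock: 12.12
position: [642.7, 54.5, 339.2]
ee_rot: [0.707, -0.707, -0.0, 0.001]
contact_force: [0.1, 0.1, 0.4]
gripper_width: 31.5
```

Run:
```python
from h import *
s=read_state();print(s["position"],s["gripper_width"])
im=houses(); save("w5",im); print(read_state()["position"])
```

```text
[642.71087956  54.54311025 339.22998709] 31.464452814706153
house wrist [317. 212.] [643.2  52.8] [77.6 78.7]
house wrist [338. 113.] [629.3 -32.7] [78.9 79. ]
house wrist [361.  20.] [ 615.2 -117.7] [76. 78.]
[642.50522673  54.47531526 339.86118777]
```

View pics/w5.png

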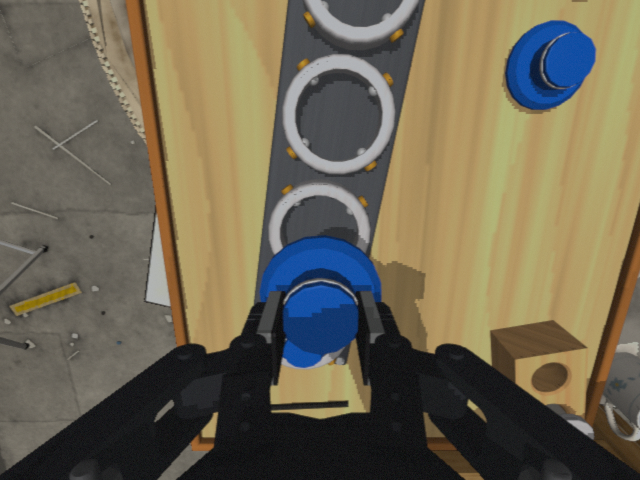

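Emit:
{"method": "drive_tool", "body": {
  "increments": [
    [-1,[0,-0.002,0.12],0],
    [-1,[0,0,0.14],0],
    [-1,[0,0,0.06],0],
    [-1,[0,0,0.025],0],
    [-1,[0,0,0.0083],0],
    [-1,[0,0,0],0],
    [-1,[0,0,0],0],
    [0.3,[0,0,0],0],
    [0.3,[0,0,0],0],
    [0.3,[0,0,0],0],
    [0.3,[0,0,-0.05],0],
    [0.3,[0,0,-0.15],0],
    [0.3,[0,0,-0.15],0],
    [0.3,[0,0,0],0],
    [0.3,[0,0,0],0]
  ]
}}

```text
clock: 14.05
position: [643.6, 54.7, 339.1]
ee_rot: [0.707, -0.707, -0.0, -0.0]
contact_force: [0.2, 0.7, -0.7]
gripper_width: 55.5
```

Run:
```python
from h import *
s=read_state();print(s["position"],s["gripper_width"])
c=caps("wrist");save("w6",c[1]);caps("top")
```

```text
[643.55572597  54.71711341 339.14190204] 55.49418448145471
wrist cap px [551.  64.] xy 470.6 -68.6 r 32.6 [508  20  90  89]
wrist cap px [320. 233.] xy 642.9 61.7 r 33.0 [282 196  77  74]
wrist cap px [303. 331.] xy 657.1 160.2 r 36.2 [269 300  70  67]
top cap px [244. 201.] xy 668.2 144.9 r 29.8 [228 186  33  32]
top cap px [298. 210.] xy 653.0 55.8 r 29.4 [279 192  32  32]
top cap px [370. 303.] xy 476.0 -68.6 r 28.0 [354 287  32  33]
top cap px [415. 312.] xy 456.9 -145.1 r 27.9 [399 296  32  33]
```

View pics/w6.png

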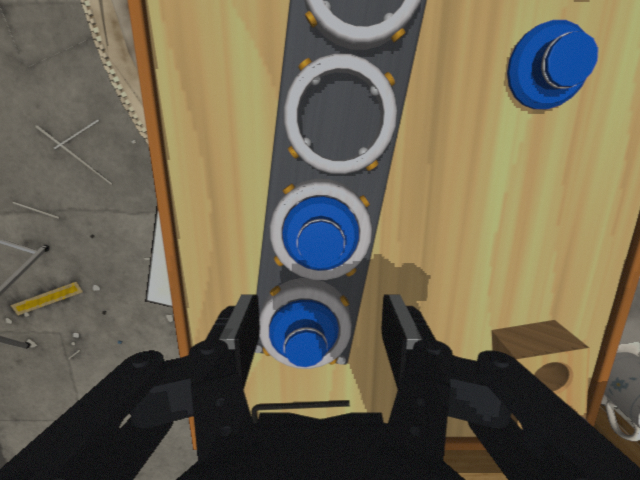

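Emit:
{"method": "drive_tool", "body": {
  "increments": [
    [1,[0.0819,0.1131,0],0],
    [1,[0.0819,0.1131,0],0],
    [1,[0.0819,0.1131,0],0],
    [1,[0.0819,0.1131,0],0],
    [1,[0.0819,0.1131,0],0],
    [1,[0,0,0],0],
    [1,[0,0,0],0]
  ]
}}

```text
clock: 15.02
position: [474.3, -68.2, 338.4]
ee_rot: [0.707, -0.707, -0.0, 0.0]
contact_force: [0.2, 0.3, 0.1]
gripper_width: 85.5
```

Run:
```python
from h import *
s=read_state();print(s["position"]);
c=caps("wrist");print(read_state()["position"])
```

```text
[474.30003312 -68.1561811  338.35375173]
wrist cap px [345. 131.] xy 454.4 -144.7 r 29.8 [307  91  76  80]
wrist cap px [320. 226.] xy 473.8 -68.1 r 29.8 [286 192  69  68]
wrist cap px [120. 356.] xy 663.2 70.8 r 34.8 [ 95 338  60  43]
wrist cap px [132. 449.] xy 676.8 182.2 r 21.4 [110 439  38  27]
wrist cap px [119. 466.] xy 693.5 201.3 r 23.2 [ 99 452  40  28]
[474.6122032  -67.8915605  338.17531145]
```

Emit:
{"method": "drive_tool", "body": {
  "increments": [
    [1,[0,0,0.1],0],
    [1,[0,0,0.15],0],
    [1,[0,0,0.12],0],
    [1,[0,0,0.04],0],
    [1,[0,0,0.02],0],
    [1,[0,0,0],0],
    [-1,[0,0,0],0],
    [-1,[0,0,0],0],
    [-1,[0,0,0],0],
    [-1,[0,0,0],0],
    [-1,[0,0,0],0],
    [-1,[0,0,-0.0333],0],
    [-1,[0,0,-0.15],0],
    [-1,[0,0,-0.15],0],
    [-1,[0,0,-0.1],0],
    [-1,[0,0,0],0]
  ]
}}

```text
clock: 17.08
position: [475.0, -68.1, 342.3]
ee_rot: [0.707, -0.707, 0.002, -0.002]
contact_force: [-0.3, 0.9, -0.6]
gripper_width: 31.4
```

Emit:
{"method": "drive_tool", "body": {
  "increments": [
    [-1,[-0.0241,-0.1035,0],0],
    [-1,[-0.0241,-0.1035,0],0],
    [-1,[-0.0241,-0.1035,0],0],
    [-1,[-0.0241,-0.1035,0],0],
    [-1,[-0.0241,-0.1035,0],0],
    [-1,[0,0,0],0],
    [-1,[0,0,0],0]
  ]
}}

```text
clock: 17.95
position: [628.6, -32.1, 338.4]
ee_rot: [0.707, -0.707, -0.001, 0.001]
contact_force: [-0.5, -0.4, 0.6]
gripper_width: 31.6
```

Run:
```python
from h import *
s=read_state();print(s["position"],s["gripper_width"])
im=houses(); save("w7",im); print(read_state()["position"])
```

```text
[628.64733661 -32.08605371 338.36357228] 31.56915038323299
house wrist [316. 212.] [629.1 -33.5] [78.6 78.9]
house wrist [338. 113.] [ 615.3 -119.6] [78.8 78.9]
[628.53855872 -32.22370521 339.08461846]
```

View pics/w7.png

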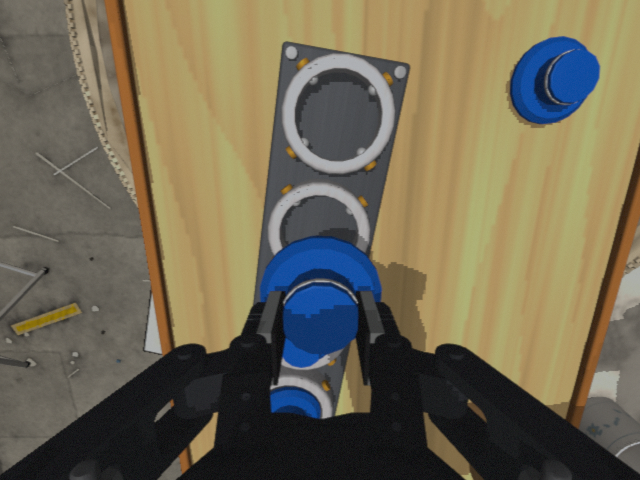

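Emit:
{"method": "drive_tool", "body": {
  "increments": [
    [-1,[0.001,-0.001,0.12],0],
    [-1,[0,0,0.14],0],
    [-1,[0,0,0.06],0],
    [-1,[0,0,0.025],0],
    [-1,[0,0,0.0083],0],
    [-1,[0,0,0],0],
    [-1,[0,0,0],0],
    [0.3,[0,0,0],0],
    [0.3,[0,0,0],0],
    [0.3,[0,0,0],0],
    [0.3,[0,0,-0.05],0],
    [0.3,[0,0,-0.15],0],
    [0.3,[0,0,-0.15],0],
    [0.3,[0,0,0],0],
    [0.3,[0,0,0],0]
  ]
}}

```text
clock: 19.88
position: [629.5, -32.2, 339.2]
ee_rot: [0.707, -0.707, 0.0, -0.0]
contact_force: [-0.4, 0.3, -0.8]
gripper_width: 55.7
```

Run:
```python
from h import *
s=read_state();print(s["position"],s["gripper_width"])
c=caps("wrist");save("w8",c[1]);caps("top")
```

```text
[629.47287793 -32.2497241  339.16334608] 55.69885932017701
wrist cap px [555.  80.] xy 451.7 -145.1 r 32.6 [512  37  89  87]
wrist cap px [320. 233.] xy 629.1 -25.2 r 33.0 [282 196  77  74]
wrist cap px [304. 331.] xy 644.7 72.8 r 36.3 [270 299  69  68]
wrist cap px [291. 402.] xy 660.0 163.2 r 32.7 [259 386  63  33]
top cap px [294. 207.] xy 653.2 55.6 r 29.3 [278 192  33  32]
top cap px [342. 217.] xy 639.0 -33.2 r 29.5 [328 199  33  30]
top cap px [415. 312.] xy 456.8 -145.1 r 27.9 [399 296  32  33]
```

View pics/w8.png

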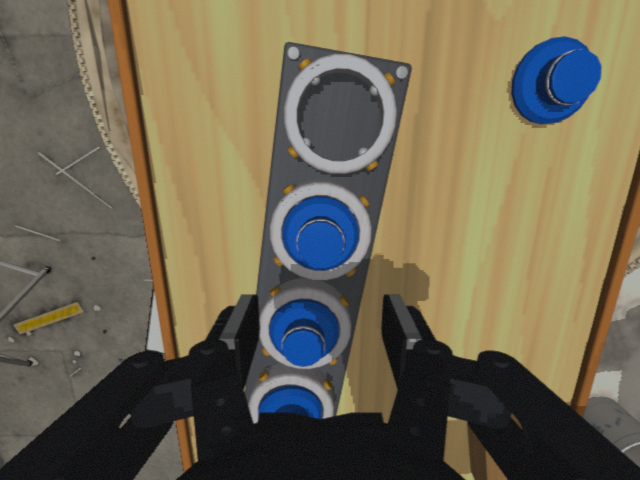

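Emit:
{"method": "drive_tool", "body": {
  "increments": [
    [1,[0.075,0.1165,0],0],
    [1,[0.075,0.1165,0],0],
    [1,[0.075,0.1165,0],0],
    [1,[0.075,0.1165,0],0],
    [1,[0.075,0.1165,0],0],
    [1,[0,0,0],0],
    [1,[0,0,0],0]
  ]
}}

```text
clock: 20.85
position: [455.1, -144.8, 338.3]
ee_rot: [-0.707, 0.707, 0.0, -0.0]
contact_force: [0.7, 1.2, -0.0]
gripper_width: 85.1
```

Run:
```python
from h import *
s=read_state();print(s["position"]);
c=caps("wrist");print(read_state()["position"]);caps("top")
```

```text
[ 455.08215359 -144.8315631   338.3000466 ]
wrist cap px [320. 226.] xy 454.8 -144.3 r 29.9 [285 193  70  68]
wrist cap px [116. 351.] xy 649.9 -14.1 r 37.1 [ 85 327  70  54]
wrist cap px [115. 460.] xy 681.2 112.5 r 22.3 [100 444  28  29]
[ 455.42984943 -144.60266625  338.2103219 ]
top cap px [244. 201.] xy 668.0 144.4 r 29.6 [228 186  33  32]
top cap px [294. 207.] xy 653.1 55.7 r 29.4 [278 192  33  32]
top cap px [344. 209.] xy 639.9 -33.1 r 28.9 [328 198  33  24]
top cap px [412. 313.] xy 456.5 -144.3 r 28.2 [398 298  28  31]
```

Emit:
{"method": "drive_tool", "body": {
  "increments": [
    [1,[0,0,0.1],0],
    [1,[0,0,0.15],0],
    [1,[0,0,0.12],0],
    [1,[0,0,0.04],0],
    [1,[0,0,0.02],0],
    [1,[0,0,0],0],
    [-1,[0,0,0],0],
    [-1,[0,0,0],0],
    [-1,[0,0,0],0],
    [-1,[0,0,0],0],
    [-1,[0,0,0],0],
    [-1,[0,0,-0.0333],0],
    [-1,[0,0,-0.15],0],
    [-1,[0,0,-0.15],0],
    [-1,[0,0,-0.1],0],
    [-1,[0,0,0],0]
  ]
}}

```text
clock: 22.95
position: [455.8, -145.0, 342.3]
ee_rot: [0.707, -0.707, 0.002, -0.002]
contact_force: [0.1, -0.4, -0.8]
gripper_width: 31.7
```

Emit:
{"method": "drive_tool", "body": {
  "increments": [
    [-1,[-0.0173,-0.107,0],0],
    [-1,[-0.0173,-0.107,0],0],
    [-1,[-0.0173,-0.107,0],0],
    [-1,[-0.0173,-0.107,0],0],
    [-1,[-0.0173,-0.107,0],0],
    [-1,[0,0,0],0],
    [-1,[0,0,0],0]
  ]
}}

```text
clock: 23.82
position: [614.7, -118.9, 338.4]
ee_rot: [0.707, -0.707, -0.001, 0.001]
contact_force: [-0.4, -0.6, -0.2]
gripper_width: 31.7
```

Run:
```python
from h import *
s=read_state();print(s["position"],s["gripper_width"])
im=houses(); save("w9",im); print(read_state()["position"]); caps("wrist")
```

```text
[ 614.72846887 -118.87102581  338.35420825] 31.740799010637406
house wrist [316. 212.] [ 615.3 -120.5] [78.2 78.5]
[ 614.5907964  -119.00992058  339.1066267 ]
wrist cap px [320. 267.] xy 613.9 -55.4 r 55.4 [259 236 122  67]
wrist cap px [318. 323.] xy 620.2 -21.6 r 46.6 [282 283  77  84]
wrist cap px [294. 402.] xy 639.5 68.9 r 30.6 [269 386  52  34]
```

View pics/w9.png

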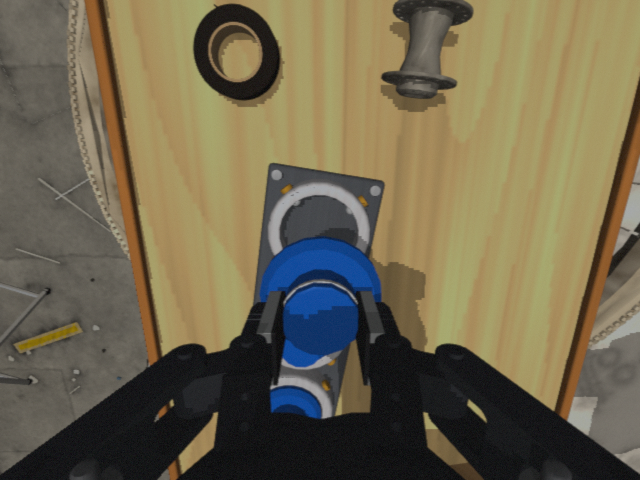

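Emit:
{"method": "drive_tool", "body": {
  "increments": [
    [-1,[0.001,-0.001,0.12],0],
    [-1,[0,0,0.14],0],
    [-1,[0,0,0.06],0],
    [-1,[0,0,0.025],0],
    [-1,[0,0,0.0083],0],
    [-1,[0,0,0],0],
    [-1,[0,0,0],0],
    [0.3,[0,0,0],0],
    [0.3,[0,0,0],0],
    [0.3,[0,0,0],0],
    [0.3,[0,0,-0.05],0],
    [0.3,[0,0,-0.15],0],
    [0.3,[0,0,-0.15],0],
    [0.3,[0,0,0],0],
    [0.3,[0,0,0],0]
  ]
}}

```text
clock: 25.8
position: [615.5, -119.1, 339.2]
ee_rot: [0.707, -0.707, 0.0, -0.0]
contact_force: [-0.9, 0.1, -1.1]
gripper_width: 55.6
```

Run:
```python
from h import *
s=read_state();print(s["position"],s["gripper_width"])
c=caps("wrist");save("w10",c[1]);caps("top")
save("s10",cv2.resize(get_image("scene")[140:340,150:450],(750,500)))
```

```text
[ 615.54561186 -119.06720731  339.1552569 ] 55.55709869341983
wrist cap px [320. 233.] xy 614.9 -111.9 r 33.1 [282 196  77  75]
wrist cap px [304. 331.] xy 630.8 -14.3 r 36.1 [270 299  69  67]
wrist cap px [291. 402.] xy 645.4 77.1 r 32.6 [259 385  64  35]
top cap px [240. 201.] xy 668.0 144.4 r 29.6 [228 186  23  32]
top cap px [345. 212.] xy 639.3 -33.4 r 29.2 [330 198  31  31]
top cap px [391. 220.] xy 624.8 -122.1 r 29.2 [379 203  31  32]
```

View pics/w10.png

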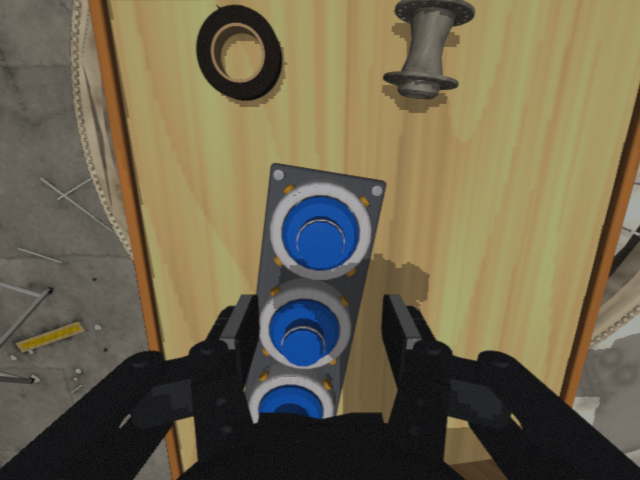

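View pics/s10.png

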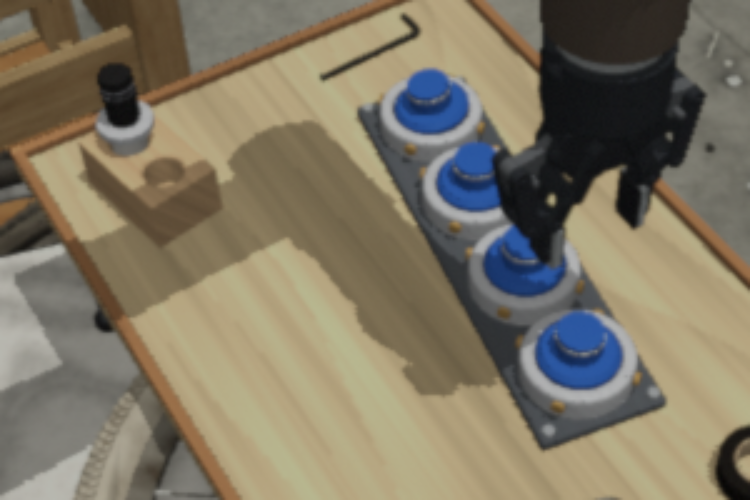

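Emit:
{"method": "drive_tool", "body": {
  "increments": [
    [1,[-0.1392,0.0731,-0.0171],0],
    [1,[-0.1392,0.0731,-0.0171],0],
    [1,[-0.1392,0.0731,-0.0171],0],
    [1,[-0.1392,0.0731,-0.0171],0],
    [1,[-0.1392,0.0731,-0.0171],0],
    [1,[-0.1392,0.0731,-0.0171],0],
    [1,[-0.1392,0.0731,-0.0171],0],
    [1,[-0.1392,0.0731,-0.0171],0],
    [1,[0,0,0],0],
    [1,[0,0,0],0]
  ]
}}

```text
clock: 27.2
position: [440.1, 214.7, 379.1]
ee_rot: [0.707, -0.707, 0.0, 0.001]
contact_force: [0.6, 0.1, -0.5]
gripper_width: 85.6
```

Run:
```python
from h import *
s=read_state();print(s["position"],s["gripper_width"]); c=cal("wrist")
save("w11",get_image("wrist"));save("t11",cv2.resize(get_image("top")[160:370,150:430],(800,600)))
np.save("c11.npy",np.array([c[0],c[1],c[2],*c[3].ravel(),*c[4]]))
```

```text
[440.0797033  214.71030821 379.12716009] 85.57096177989281
```

View pics/w11.png

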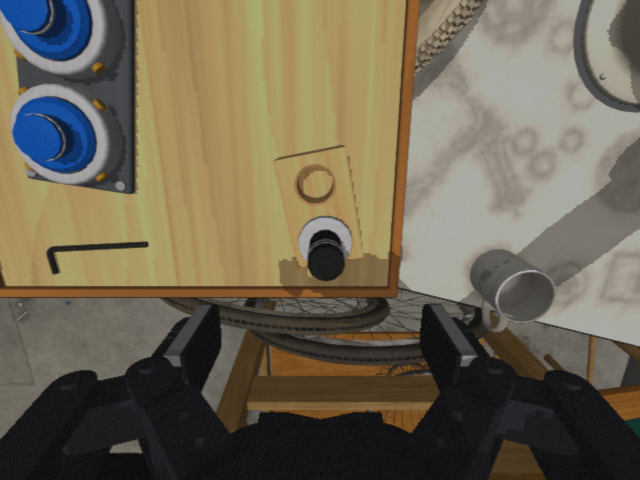

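View pics/t11.png

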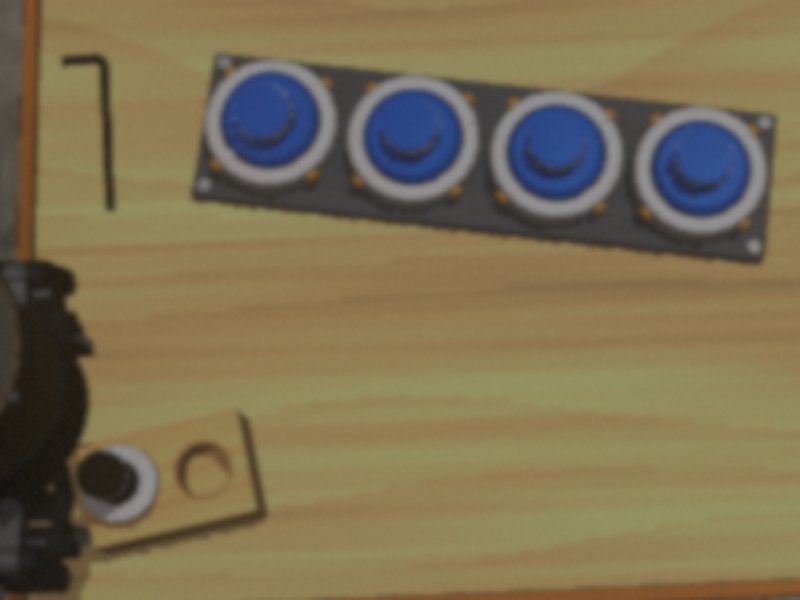

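Run:
```python
from h import *
c=cal("wrist"); im=get_image("wrist"); hsv=cv2.cvtColor(im,cv2.COLOR_RGB2HSV); print(read_state()["position"])
m=cv2.inRange(hsv,(0,0,130),(180,50,255)); m[:210]=0;m[285:]=0;m[:,:290]=0;m[:,360:]=0
ys,xs=np.nonzero(m);print(xs.min(),xs.max(),ys.min(),ys.max())
for z in (240,244,248):
    P=np.array([ray("wrist",u,v,z,c)[:2] for u,v in zip(xs,ys)],np.float32); print(z,cv2.minEnclosingCircle(P))
m=(hsv[:,:,2]<45).astype(np.uint8); m[:225]=0;m[290:]=0;m[:,:300]=0;m[:,:355][:,355:]=0;m[:,355:]=0
ys,xs=np.nonzero(m);print(xs.min(),xs.max(),ys.min(),ys.max())
print("top c",ray("wrist",(xs.min()+xs.max())/2,ys.max()-19,295,c), ray("wrist",(xs.min()+xs.max())/2,ys.max(),295,c),ray("wrist",xs.min(),ys.max()-19,295,c),ray("wrist",xs.max(),ys.max()-19,295,c))
print("hole",ray("wrist",315,183,225,c))
print("rack",[ray("wrist",*p,225,c).round(1) for p in [(275,160),(343,146)]])
save("w12",cv2.resize(im[130:290,260:400],None,fx=5,fy=3.75)[:600])
```

```text
[440.59201851 213.95871741 379.31045113]
299 352 219 260
240 ((435.48419189453125, 225.14459228515625), 22.223264694213867)
244 ((435.55181884765625, 223.85214233398438), 21.894580841064453)
248 ((435.6195373535156, 222.55966186523438), 21.56597137451172)
309 344 231 281
top c [435.62358032 220.42837545 295.        ] [435.56258691 234.28232185 295.        ] [447.34458616 220.408793   295.        ] [423.90091066 220.44796068 295.        ]
hole [443.99036778 177.49545174 225.        ]
rack [array([476.3, 158.9, 225. ]), array([421.4, 148.1, 225. ])]
```

View pics/w12.png

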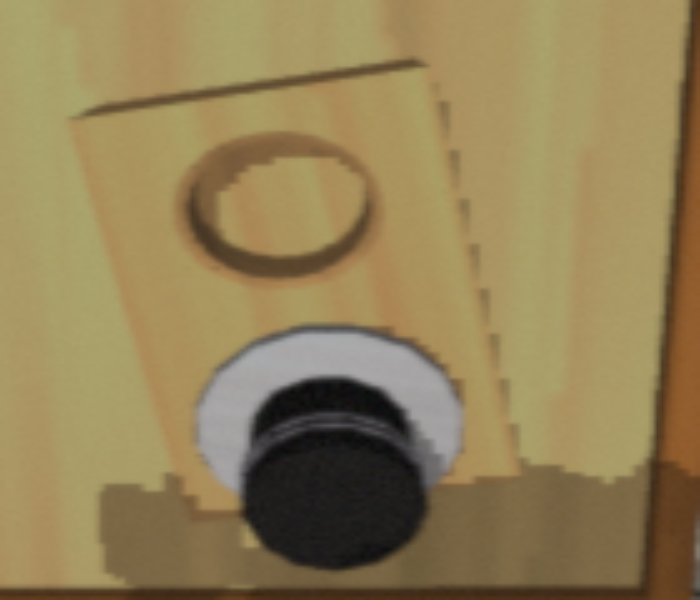

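Emit:
{"method": "drive_tool", "body": {
  "increments": [
    [1,[-0.0217,0.0147,0],0],
    [1,[0,0,0.1],0],
    [1,[0,0,0.12],0],
    [1,[0,0,0.1],0],
    [1,[0,0,0.05],0],
    [1,[0,0,0.0233],0],
    [1,[0,0,0],0],
    [1,[0,0,0],0]
  ]
}}

```text
clock: 28.35
position: [436.4, 221.8, 262.9]
ee_rot: [0.707, -0.707, 0.0, -0.001]
contact_force: [0.2, 0.3, 0.3]
gripper_width: 85.6
```

Run:
```python
from h import *
s=read_state();print(s["position"],s["contact_force"]); save("w13",get_image("wrist"))
save("s13",cv2.resize(get_image("scene")[140:260,130:270],(700,600)))
```

```text
[436.35695879 221.77281343 262.85903184] [0.18660141 0.27926672 0.2973597 ]
```

View pics/w13.png

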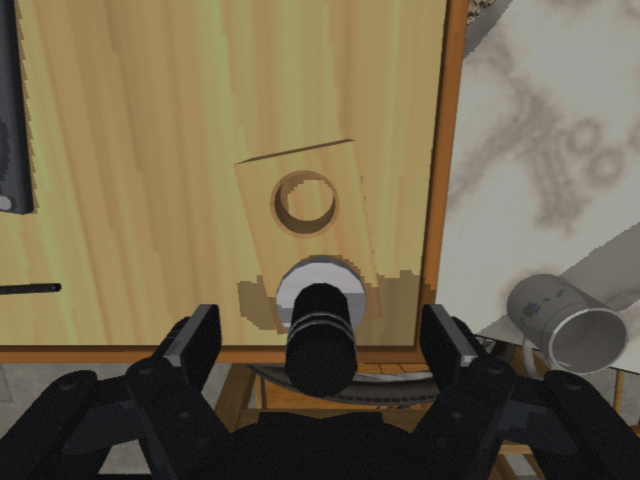

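View pics/s13.png

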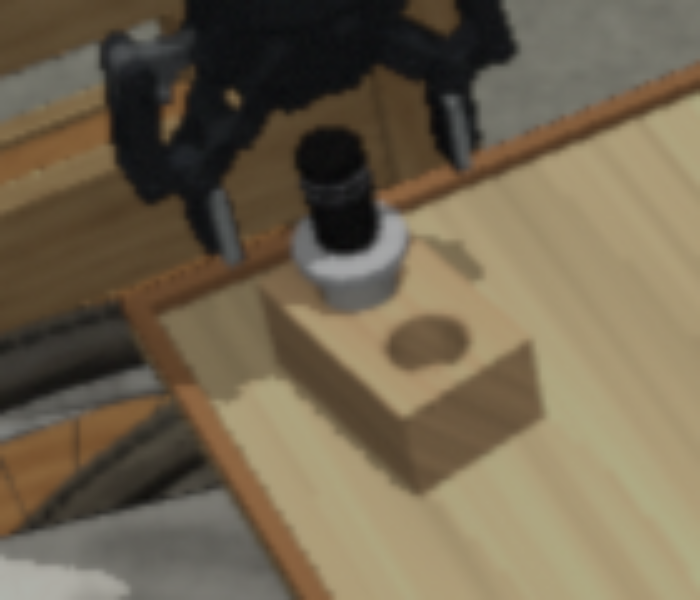

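The pusher collar is at about (321,298), centred between the pads, and the free hole is at (305,203). I'll close the gripper on it.

Emit:
{"method": "drive_tool", "body": {
  "increments": [
    [-1,[0,0,0],0],
    [-1,[0,0,0],0],
    [-1,[0,0,0],0],
    [-1,[0,0,0],0],
    [-1,[0,0,0],0],
    [-1,[0,0,0],0]
  ]
}}

```text
clock: 29.2
position: [436.0, 221.4, 262.0]
ee_rot: [0.707, -0.707, 0.0, -0.0]
contact_force: [-0.0, 0.7, 1.5]
gripper_width: 24.4
```

Emit:
{"method": "drive_tool", "body": {
  "increments": [
    [-1,[0,0,-0.03],0],
    [-1,[0,0,-0.06],0],
    [-1,[0,0,-0.06],0],
    [-1,[0,0,-0.07],0],
    [-1,[0,0,-0.0467],0],
    [-1,[0,0,0],0],
    [-1,[0,0,0],0]
  ]
}}

```text
clock: 30.08
position: [435.4, 221.1, 340.8]
ee_rot: [0.707, -0.707, -0.0, 0.001]
contact_force: [0.4, -0.6, -1.6]
gripper_width: 24.6
```

Run:
```python
from h import *
s=read_state();print(s["position"],s["contact_force"],s["gripper_width"]); save("w14",get_image("wrist"))
save("s14",cv2.resize(get_image("scene")[120:260,130:270],(600,600)))
```

```text
[435.35919094 221.14888677 340.82532307] [ 0.443606   -0.56438625 -1.63536553] 24.566056524279638
```

View pics/w14.png

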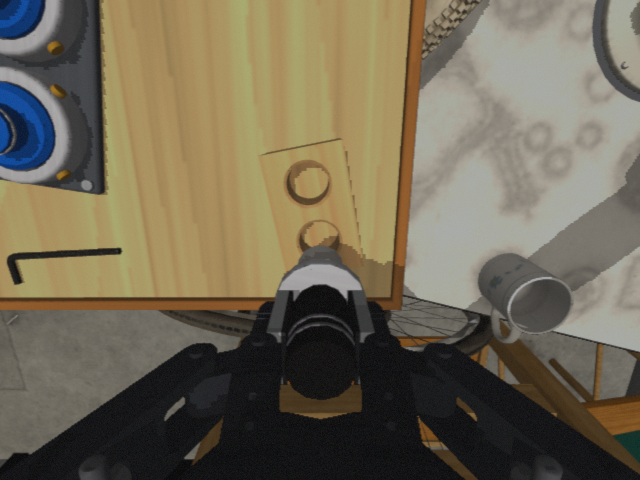

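View pics/s14.png

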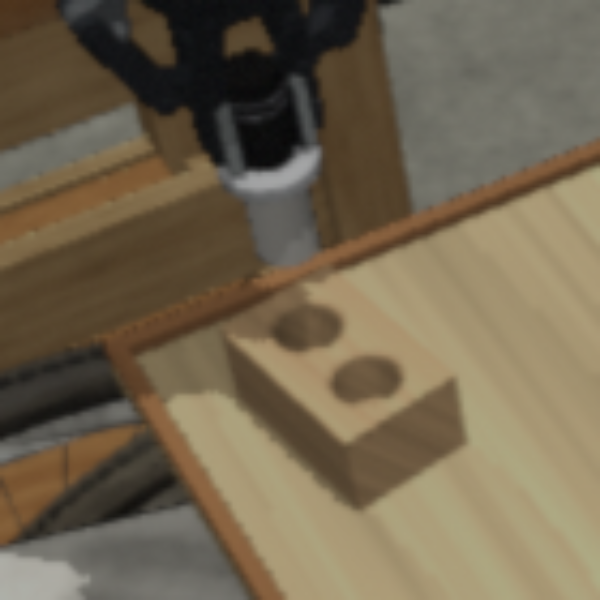

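Emit:
{"method": "drive_tool", "body": {
  "increments": [
    [-1,[0.0538,-0.1477,0],0],
    [-1,[0.0538,-0.1477,0],0],
    [-1,[0.0538,-0.1477,0],0],
    [-1,[0.0538,-0.1477,0],0],
    [-1,[0.0538,-0.1477,0],0],
    [-1,[0,0,0],0],
    [-1,[0,0,0],0],
    [-1,[0,0,0.05],0],
    [-1,[0,0,0.04],0],
    [-1,[0,0,0.01],0],
    [-1,[0,0,0],0],
    [-1,[0,0,0],0]
  ]
}}

```text
clock: 31.68
position: [657.6, 140.8, 312.4]
ee_rot: [0.707, -0.707, 0.0, -0.0]
contact_force: [0.4, 0.8, -1.5]
gripper_width: 24.6
```

Run:
```python
from h import *
s=read_state();print(s["position"],s["contact_force"],s["gripper_width"]); save("w15",get_image("wrist"))
save("s15",cv2.resize(get_image("scene")[120:330,250:430],(514,600)))
```

```text
[657.55155656 140.80538883 312.38049739] [ 0.36134622  0.80680076 -1.54282103] 24.602702197500218
```

View pics/w15.png

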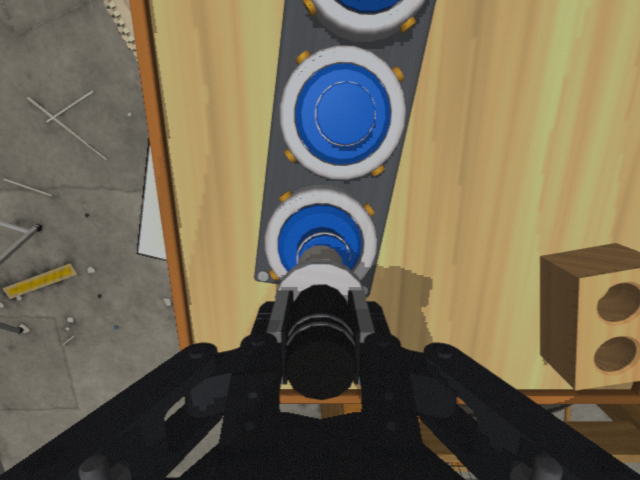

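View pics/s15.png

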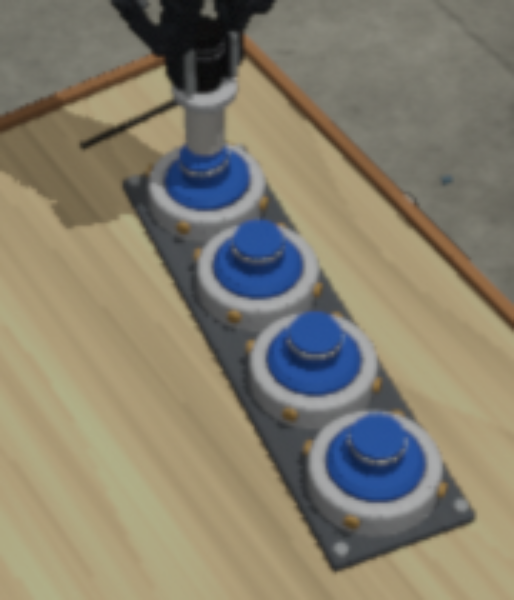

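The foot is centred above boss A, so I'm pressing now.

Emit:
{"method": "drive_tool", "body": {
  "increments": [
    [-1,[0,0,0.02],0],
    [-1,[0,0,0.015],0],
    [-1,[0,0,0.01],0],
    [-1,[0,0,0.01],0],
    [-1,[0,0,0.01],0],
    [-1,[0,0,0],0]
  ]
}}

```text
clock: 32.52
position: [657.1, 140.7, 291.1]
ee_rot: [0.707, -0.707, -0.0, 0.001]
contact_force: [0.2, -0.1, -1.7]
gripper_width: 24.6
```

Emit:
{"method": "drive_tool", "body": {
  "increments": [
    [-1,[0,0,0.005],0],
    [-1,[0,0,0.005],0],
    [-1,[0,0,0],0],
    [-1,[0,0,0],0]
  ]
}}

```text
clock: 33.02
position: [657.1, 140.6, 291.0]
ee_rot: [0.707, -0.707, 0.0, -0.0]
contact_force: [-2.6, 0.4, 5.1]
gripper_width: 24.5
```

Emit:
{"method": "drive_tool", "body": {
  "increments": [
    [-1,[0,0,0.008],0],
    [-1,[0,0,0],0],
    [-1,[0,0,0],0]
  ]
}}

```text
clock: 33.4
position: [657.1, 140.5, 290.9]
ee_rot: [0.707, -0.707, 0.001, -0.001]
contact_force: [-5.4, 1.3, 11.7]
gripper_width: 24.5
```

Emit:
{"method": "drive_tool", "body": {
  "increments": [
    [-1,[0,0,-0.03],0],
    [-1,[0,0,-0.06],0],
    [-1,[0,0,-0.06],0],
    [-1,[0,0,-0.033],0],
    [-1,[0,0,0],0],
    [-1,[0,0,0],0]
  ]
}}

```text
clock: 34.15
position: [657.1, 140.7, 340.5]
ee_rot: [0.707, -0.707, -0.001, 0.001]
contact_force: [-0.2, 0.9, -1.8]
gripper_width: 24.9
```

Run:
```python
from h import *
s=read_state();print(s["position"],s["contact_force"],s["gripper_width"]); save("w16",get_image("wrist"))
save("s16",cv2.resize(get_image("scene")[120:330,250:430],(514,600)))
```

```text
[657.11101162 140.69187393 340.50174073] [-0.19933125  0.9111375  -1.83753484] 24.851008337480348
```

View pics/w16.png

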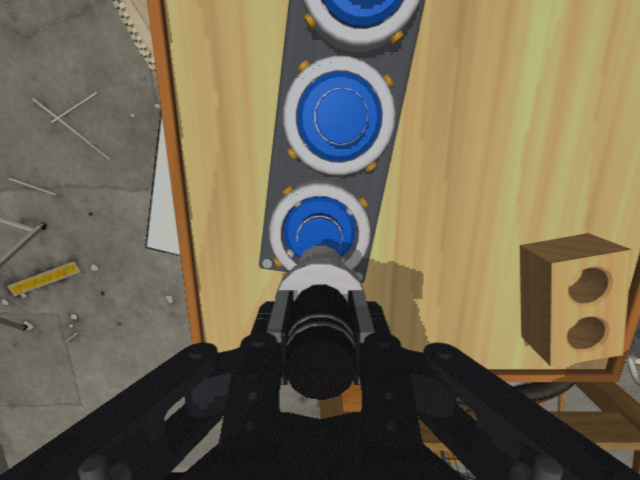

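View pics/s16.png

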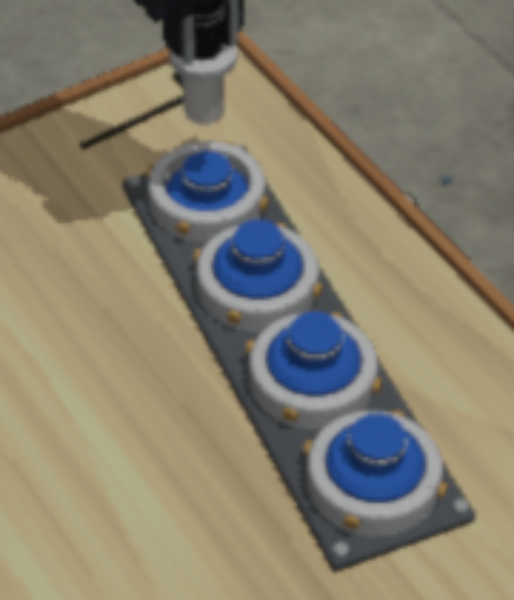

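A now sits clearly lower than the others, so it is home. Next is B.

Emit:
{"method": "drive_tool", "body": {
  "increments": [
    [-1,[0.0961,0.0156,0],0],
    [-1,[0.0961,0.0155,0],0],
    [-1,[0.0961,0.0156,0],0],
    [-1,[0,0,0],0],
    [-1,[0,0,0],0],
    [-1,[0,0,0.05],0],
    [-1,[0,0,0.05],0],
    [-1,[0,0,0.01],0],
    [-1,[0,0,0],0],
    [-1,[0,0,0.01],0],
    [-1,[0,0,0.015],0],
    [-1,[0,0,0.01],0],
    [-1,[0,0,0.01],0],
    [-1,[0,0,0.01],0],
    [-1,[0,0,0.008],0],
    [-1,[0,0,0.01],0],
    [-1,[0,0,0],0],
    [-1,[0,0,0],0]
  ]
}}

```text
clock: 36.5
position: [643.2, 54.2, 290.9]
ee_rot: [0.708, -0.707, 0.001, -0.001]
contact_force: [-5.0, 2.1, 13.5]
gripper_width: 24.8
```

Emit:
{"method": "drive_tool", "body": {
  "increments": [
    [-1,[0,0,-0.03],0],
    [-1,[0,0,-0.06],0],
    [-1,[0,0,-0.06],0],
    [-1,[0,0,-0.033],0],
    [-1,[0,0,0],0],
    [-1,[0.0963,0.0156,0],0],
    [-1,[0.0963,0.0155,0],0],
    [-1,[0.0963,0.0156,0],0],
    [-1,[0,0,0],0],
    [-1,[0,0,0],0]
  ]
}}

```text
clock: 37.75
position: [629.3, -32.2, 340.8]
ee_rot: [0.707, -0.707, -0.001, 0.0]
contact_force: [-0.4, 0.5, -1.3]
gripper_width: 24.8
```

Run:
```python
from h import *
s=read_state();print(s["position"],s["contact_force"],s["gripper_width"]); save("w17",get_image("wrist"))
save("s17",cv2.resize(get_image("scene")[120:330,250:430],(514,600)))
```

```text
[629.27451577 -32.23364243 340.84261302] [-0.39315794  0.49641283 -1.32986548] 24.82161324465184
```

View pics/w17.png

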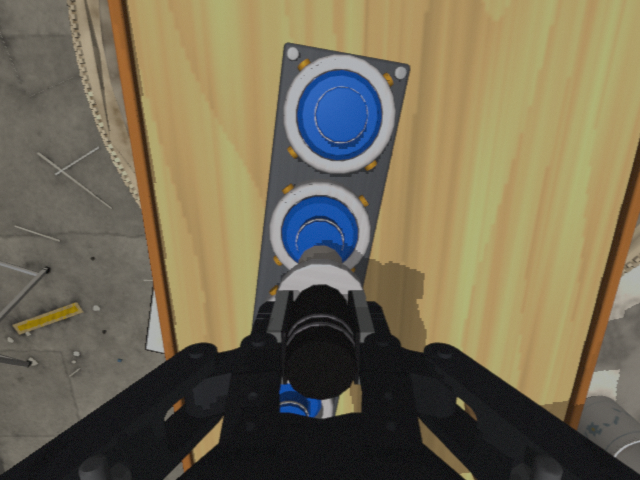

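View pics/s17.png

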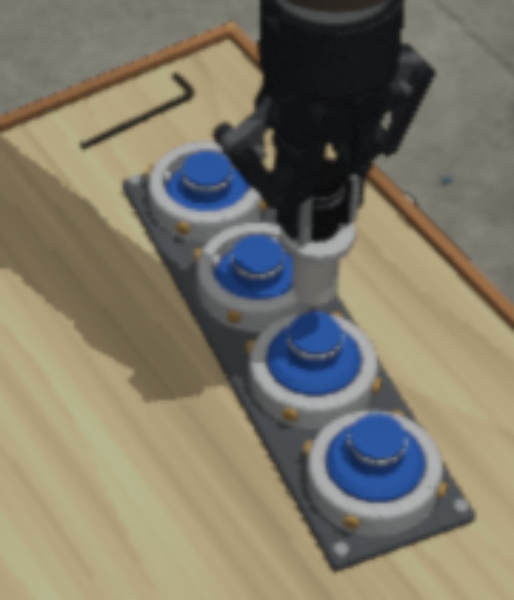

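A and B are home, and the tool is over C. I'll press C and then move over D.

Emit:
{"method": "drive_tool", "body": {
  "increments": [
    [-1,[0,0,0.05],0],
    [-1,[0,0,0.05],0],
    [-1,[0,0,0.01],0],
    [-1,[0,0,0],0],
    [-1,[0,0,0.01],0],
    [-1,[0,0,0.015],0],
    [-1,[0,0,0.01],0],
    [-1,[0,0,0.01],0],
    [-1,[0,0,0.01],0],
    [-1,[0,0,0.008],0],
    [-1,[0,0,0.01],0],
    [-1,[0,0,0],0],
    [-1,[0,0,0],0]
  ]
}}

```text
clock: 39.48
position: [629.3, -32.5, 290.9]
ee_rot: [0.708, -0.707, 0.001, -0.001]
contact_force: [-4.8, 1.6, 13.5]
gripper_width: 24.8
```

Emit:
{"method": "drive_tool", "body": {
  "increments": [
    [-1,[0,0,-0.03],0],
    [-1,[0,0,-0.06],0],
    [-1,[0,0,-0.06],0],
    [-1,[0,0,-0.033],0],
    [-1,[0,0,0],0],
    [-1,[0.0963,0.0156,0],0],
    [-1,[0.0963,0.0155,0],0],
    [-1,[0.0963,0.0156,0],0],
    [-1,[0,0,0],0],
    [-1,[0,0,0],0]
  ]
}}

```text
clock: 40.72
position: [615.3, -118.9, 340.8]
ee_rot: [-0.707, 0.707, 0.001, -0.0]
contact_force: [-0.2, 0.5, -1.0]
gripper_width: 24.7
```

Run:
```python
from h import *
s=read_state();print(s["position"],s["contact_force"],s["gripper_width"]); save("w18",get_image("wrist"))
save("s18",cv2.resize(get_image("scene")[120:330,250:430],(514,600)))
```

```text
[ 615.25384801 -118.91076576  340.8089284 ] [-0.17105609  0.52748776 -0.96695302] 24.701367205501164
```

View pics/w18.png

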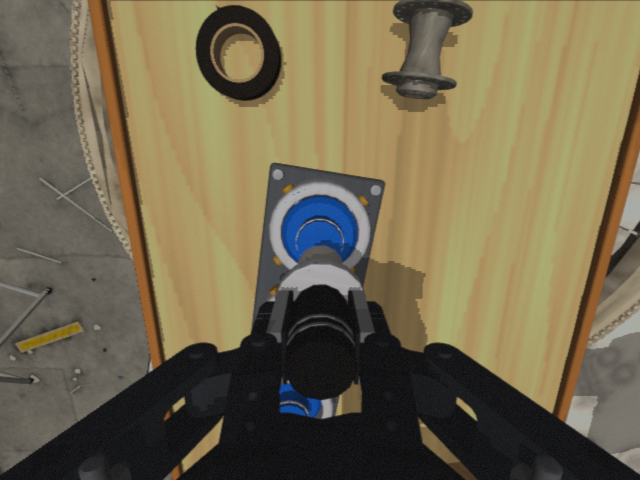

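View pics/s18.png

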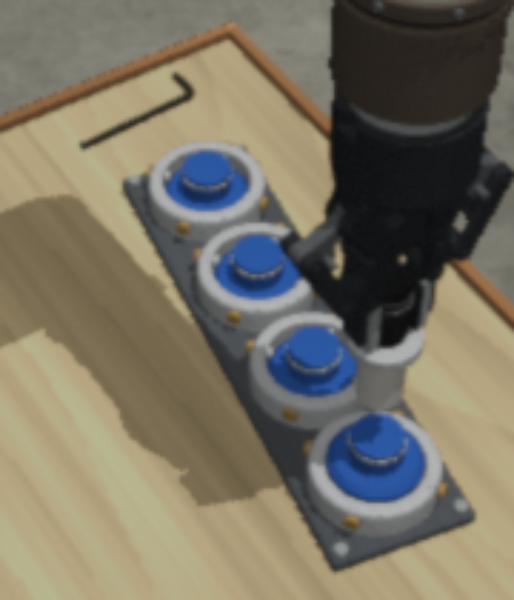

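C is home and the tool is over D. I'll press D.

Emit:
{"method": "drive_tool", "body": {
  "increments": [
    [-1,[0,0,0.05],0],
    [-1,[0,0,0.05],0],
    [-1,[0,0,0.01],0],
    [-1,[0,0,0],0],
    [-1,[0,0,0.01],0],
    [-1,[0,0,0.015],0],
    [-1,[0,0,0.01],0],
    [-1,[0,0,0.01],0],
    [-1,[0,0,0.01],0],
    [-1,[0,0,0.008],0],
    [-1,[0,0,0.01],0],
    [-1,[0,0,0],0],
    [-1,[0,0,0],0]
  ]
}}

```text
clock: 42.45
position: [615.2, -119.2, 290.9]
ee_rot: [0.708, -0.707, 0.001, -0.0]
contact_force: [-4.7, 3.6, 14.1]
gripper_width: 24.6
```

Emit:
{"method": "drive_tool", "body": {
  "increments": [
    [-1,[0,0,-0.03],0],
    [-1,[0,0,-0.06],0],
    [-1,[0,0,-0.06],0],
    [-1,[0,0,-0.033],0],
    [-1,[0,0,0],0]
  ]
}}

```text
clock: 43.08
position: [615.6, -119.2, 341.7]
ee_rot: [0.707, -0.707, 0.0, -0.0]
contact_force: [0.5, -0.0, -1.5]
gripper_width: 24.9
```

Emit:
{"method": "drive_tool", "body": {
  "increments": [
    [-1,[-0.1419,0.0748,0],0],
    [-1,[-0.1419,0.0748,0],0],
    [-1,[-0.1419,0.0748,0],0],
    [-1,[-0.1419,0.0748,0],0],
    [-1,[-0.1419,0.0748,0],0],
    [-1,[-0.1419,0.0748,0],0],
    [-1,[-0.1419,0.0748,0],0],
    [-1,[-0.1419,0.0749,0],0],
    [-1,[0,0,0],0],
    [-1,[0,0,0],0]
  ]
}}

```text
clock: 44.32
position: [435.5, 221.3, 341.0]
ee_rot: [0.707, -0.707, -0.0, 0.001]
contact_force: [-0.5, -0.2, -1.3]
gripper_width: 24.4
```

Run:
```python
from h import *
s=read_state();print(s["position"],s["contact_force"],s["gripper_width"]); im=get_image("wrist");save("w19",im)
a=cv2.imread("pics/w14.png"); print(cv2.matchTemplate(im[:,:,::-1].copy()[100:270,200:400],a[110:260,250:375],cv2.TM_CCOEFF_NORMED).max(), cv2.minMaxLoc(cv2.matchTemplate(im[:,:,::-1].copy()[100:260,230:400],a[130:235,255:370],cv2.TM_CCOEFF_NORMED)), "expect (25,30)")
save("s19",cv2.resize(get_image("scene")[120:330,160:430],(771,600)))
```

```text
[435.50486857 221.2725717  341.03922063] [-0.50705348 -0.23610489 -1.28753438] 24.440605357221838
0.9887908 (-0.04400588572025299, 0.9854207634925842, (55, 11), (25, 30)) expect (25,30)
```

View pics/w19.png

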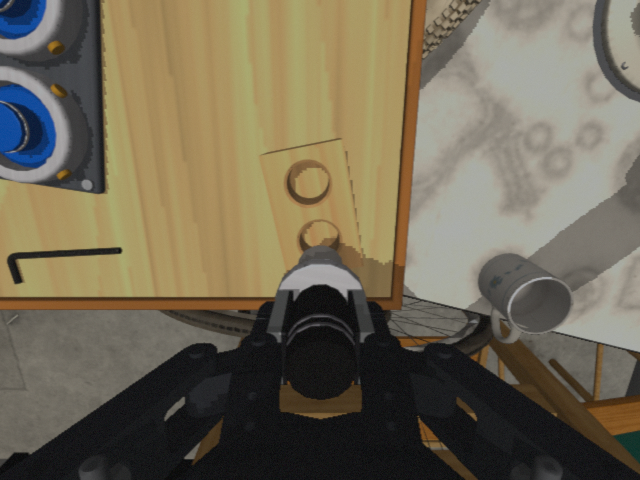

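View pics/s19.png

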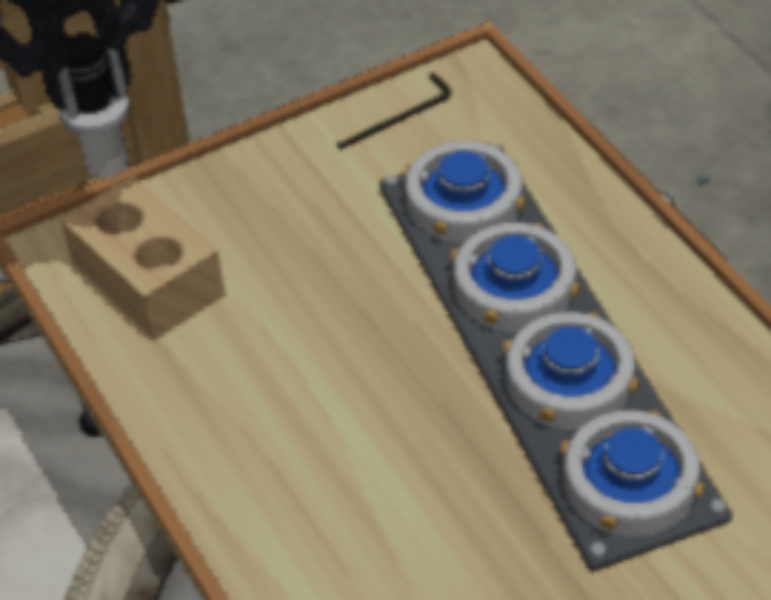

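All four caps are home, and the wrist view over the rack matches the lift-off view exactly. I'm lowering the tool into its hole.

Emit:
{"method": "drive_tool", "body": {
  "increments": [
    [-1,[0,0,0.05],0],
    [-1,[0,0,0.06],0],
    [-1,[0,0,0.04],0],
    [-1,[0,0,0.03],0],
    [-1,[0,0,0.02],0],
    [-1,[0,0,0],0]
  ]
}}

```text
clock: 45.18
position: [435.8, 221.3, 281.5]
ee_rot: [0.707, -0.707, 0.0, 0.0]
contact_force: [-0.5, 0.3, -1.4]
gripper_width: 24.6
```

Emit:
{"method": "drive_tool", "body": {
  "increments": [
    [-1,[0,0,0.03],0],
    [-1,[0,0,0.02],0],
    [-1,[0,0,0.014],0],
    [-1,[0,0,0],0],
    [-1,[0,0,0],0]
  ]
}}

```text
clock: 45.8
position: [435.8, 221.5, 262.6]
ee_rot: [0.707, -0.707, 0.0, -0.0]
contact_force: [0.0, 0.6, -1.5]
gripper_width: 24.6
```

Emit:
{"method": "drive_tool", "body": {
  "increments": [
    [-1,[0,0,0.004],0],
    [-1,[0,0,0],0],
    [1,[0,0,0],0],
    [1,[0,0,0],0],
    [1,[0,0,0],0],
    [1,[0,0,0],0],
    [1,[0,0,0],0],
    [1,[0,0,-0.1],0],
    [1,[0,0,-0.15],0],
    [1,[0,0,-0.15],0],
    [1,[0,0,0],0],
    [1,[0,0,0],0]
  ]
}}

```text
clock: 47.3
position: [435.4, 221.3, 380.6]
ee_rot: [0.707, -0.707, -0.0, 0.001]
contact_force: [-0.1, 0.1, -0.9]
gripper_width: 85.5
```

Run:
```python
from h import *
s=read_state();print(s["clock"],s["position"],s["contact_force"],s["gripper_width"]); save("w20",get_image("wrist"))
save("s20",cv2.resize(get_image("scene")[120:400,150:530],(800,590)))
c=cal("wrist"); im=get_image("wrist"); hsv=cv2.cvtColor(im,cv2.COLOR_RGB2HSV)
m=cv2.inRange(hsv,(0,0,130),(180,50,255)); m[:205]=0;m[285:]=0;m[:,:290]=0;m[:,360:]=0
ys,xs=np.nonzero(m)
P=np.array([ray("wrist",u,v,248,c)[:2] for u,v in zip(xs,ys)],np.float32); print(cv2.minEnclosingCircle(P))
```

```text
47.3 [435.3702853  221.28798321 380.63478609] [-0.09995588  0.07018644 -0.87252332] 85.49121707118684
((435.618896484375, 223.18838500976562), 21.565431594848633)
```

View pics/w20.png

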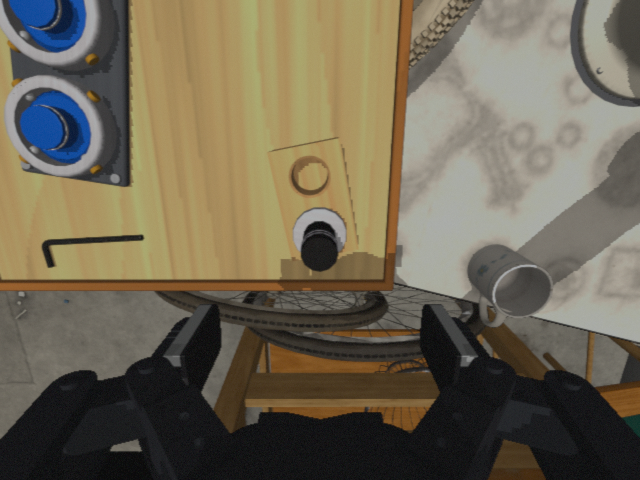

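View pics/s20.png

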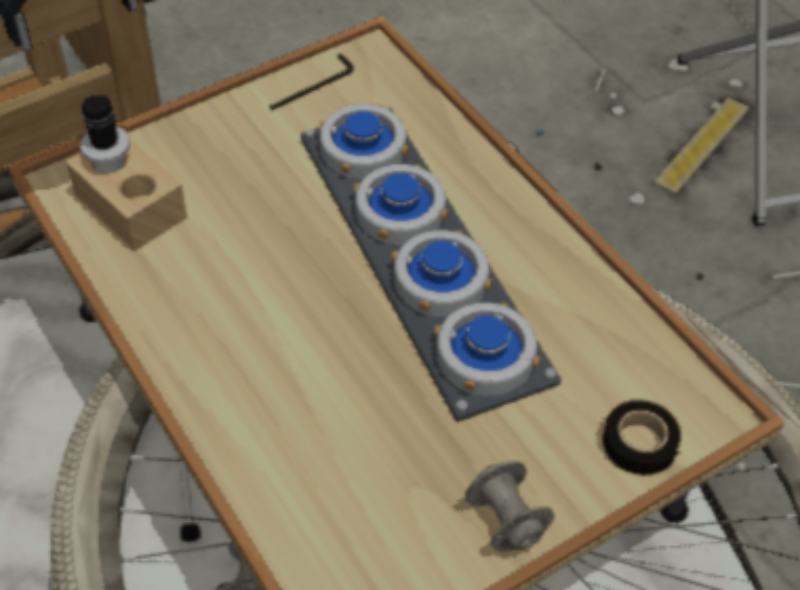

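The pusher stands upright and fully down in its hole, with the collar at (320,230) in the wrist view. All four caps are home and the bystanders look unmoved, so I'm handing the job in.

```bash
python3 -c "
from bench import *
print(job_done())"
```

```text
the job is handed in; nothing more can be done
None
```

The job is handed in. All four caps are snapped home in the jig, and the push tool stands upright in the rack hole it started in. The run took about 47 s of the 210 s allowed.

- **Setting:** I set each cap loosely into its own housing. All four were level on the balls before any pressing, and none was knocked aside.
- **Pressing:** I pressed each boss with the push tool. Every press stopped at the same measured height (tool TCP at 290.9 mm, foot about 224.5 mm), against an expected 224 mm for a cap at the floor. Upward force at the stop was 12 to 14 N, and all four caps look sunk in the last scene view.
- **Push tool:** Its collar was at (435.6, 223.2) mm before handing in, against (435.6, 222.6) mm at the start. It went in without touching the rack. I released it about 1 mm above the hole floor and judged from the pictures that it dropped fully in, without measuring the depth directly.
- **Bystanders:** The tape, hub shell and hex key look unmoved in the pictures; I did not measure their positions.

The top and wrist cameras disagreed by about 2.5 mm on the housings at first. Closer wrist views settled it, and no check failed. No verdict was reported.

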